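# Fill the cheese tray

### The job

Clear the turntable first: lift the round cheese off the freely spinning turntable and stand it in the white tray, which already holds one block. Then stand the thick block and the thin slab from the bench in the tray as well, so that all four cheeses stand upright on its floor in one tight row. Set them down gently without dropping or tipping any, and leave the other things on the bench where they are.

Things in the scene. Friction and masses are not known exactly. Their poses are not given: they have to be found in the camera images.
- tray: Long shallow open white plastic tray, fixed to the bench, outside 80 (x) x 244 (y) x 40 mm high, walls and floor 6 mm thick, so 68 x 232 mm inside. Origin: centre of its underside, z up. The row of cheeses runs along its y and takes 220 mm: 12 mm to spare in all. Cheeses stand well above its walls: held along the tray's x, the fingers stay above the walls.
- tray_in (a point): Centre of the tray's inner floor; axes as the tray (y along its length).
- turntable: Fixed dark steel foot (110 mm across) of a turntable with a round white platter, 170 mm across, its top 40 mm above the bench; the platter spins freely about the vertical axis. Origin: centre of the foot's underside, on the spin axis.
- round_cheese: Upright yellow cheese cylinder, 62 mm in diameter, 90 mm tall, about 0.3 kg, standing on the turntable's platter off its centre. Origin: centre of its underside, z along its axis.
- thick_block: Yellow cheese block standing on the bench, 60 (x) x 72 (y) x 100 mm tall, about 0.46 kg. In the tray its 60 mm side must lie across the tray (tray's x). Origin: centre of its underside.
- thin_slab: Yellow cheese slab standing on the bench, 60 (x) x 36 (y) x 90 mm tall, about 0.21 kg. In the tray its 60 mm side must lie across the tray, or the row does not fit. Origin: centre of its underside.
- packed_block: Yellow cheese block already standing loose in the tray near its -y end, 60 (x) x 50 (y) x 90 mm tall, about 0.3 kg, 1 to 8 mm away from the end wall; it may have to be nudged up to that wall. Origin: centre of its underside.
- knife: Bystander: knife with blue handle, 255 mm long along x, lying flat. Origin: about its middle, underside.
- wedge: Bystander: flat piece of cheese, 50 x 85 x 32 mm high, lying beyond the tray. Origin: centre of its underside.
- cup: Bystander: open steel cup, 72 mm across, 70 mm tall. Origin: centre of its underside.
- spray: Bystander: white bottle, 64 mm across, 150 mm tall. Origin: centre of its underside.
- scraper: Bystander: bench scraper lying flat, white blade with black grip, about 125 x 125 x 18 mm. Origin: about its middle, underside.
- weight: Bystander: dark iron cylinder, 54 mm across, 45 mm tall. Origin: centre of its underside.

How it is judged:
By the outcome, as a careful person would: the job done as asked, in the order asked, and still so for the second after the job is handed in, with the robot touching nothing.
It also fails if it takes over 67 s, if anything falls off the work surface, if the arm or the gripper's body presses on something with over 40 N, if the wrist force passes 120 N, or if a joint passes its speed limit or range.

### The arm

A 6-joint arm with a two-finger parallel gripper is mounted at the origin on the work surface. World frame = base frame: x ahead of the robot, y to its left, z up, the work surface at z = 0. Lengths are in mm, angles in degrees, forces in N, time in s.
With the tool pointing down it reaches from about 350 to 850 mm from the base axis. Payload 8.1 kg.
Tool frame: the origin (TCP) lies on the centre line of the jaws, within the pads' length; the fingertips stand 14 mm ahead of it and the grasp point (between the pads) lies 5 mm behind it; z points along the fingers, y is the line along which they close (so a half turn about z gives the same grasp; the last joint's range is limited). The gripper opens to 85 mm and grips with 20 to 120 N. Pads are 22 mm wide; open, the fingers measure 114 mm over their backs; the gripper's body (76 mm by 85 mm) begins 54 mm behind the grasp point. The pads swing forward as they close: fully open they stand 13 mm farther back than shut.
Start: joints at [-79.492, 7.471, 85.268, -0, 87.261, -4.893], TCP at [159.365, -578.453, 245.292] pointing down, gripper open.
Joint ranges: [-169.43, 169.43], [-51.17, 129.36], [1.28, 143.12], [-76.62, 256.62], [0, 156.53], [-152.29, 152.29]. Speed limits (degrees/s): [136.94, 136.94, 159.86, 180, 180, 180].

### API

Orientations are given as [roll, pitch, yaw] about the fixed x, y, z axes, in that order (R = Rz(yaw) Ry(pitch) Rx(roll)).
In Python, from bench import sense, snapshot, camera_info, hand_in gives the robot as it stands. The module is installed in compiled form; this text tells all that it offers.
- The arm moves only by the tool apply_moves, never from a script. Its argument "deltas" is a list of rows, each a list of 7 numbers: the shift along the tool's x, y, z scaled (see below), then the turn, a rotation vector about the tool's x, y, z scaled (see below), then the opening, from 0 (shut) to 1 (fully open). In form: [[dx, dy, dz, ax, ay, az, claw], ...]. A call has 1 to 8 rows; each row shifts and turns the commanded pose from where the row before left it, along the tool's axes as they then stand; what a row does not reach is not made up. The controller multiplies each number of a shift by 0.03 m and each number of a turn by 0.08 rad. A row lasts 1/8 s, in which the tool goes at most 62.5 mm and 10.7 degrees, less where a joint would pass 70% of its speed; a pose out of reach is approached as far as the arm can. A call with a number of a shift or a turn outside -1 to 1 is refused whole. A call with a gripper value outside its range is refused whole. The fingers move at their own pace and stop on an object; "grip_force" is the grip in N (left out, the last holds). Time passes only in rows, so rows that do not move let the fingers close. It gives the time, the measured TCP pose, the force, the opening and the grip force at its end, in the units of the state.
- sense(): the state, without advancing time (a new reading comes with each control period).
- snapshot(name): name is "scene" or "top" or "wrist"; returns the picture (384x512x3 uint8, red, green, blue); there is no depth.
- camera_info(name): a dict with "vertical_fov" (degrees; the focal length in pixels is half the picture's height over the tangent of half this angle, whatever the lens; pixels are square), "cx", "cy" (the principal point, pixels), "origin" and "rotation" of the camera in the world; the wrist camera has in their place "tool_from_camera" (4x4, takes a point from camera to tool coordinates, whose origin is the TCP and whose axes are the flange's). Camera axes: x right, y up, looking along -z (the intrinsics and any distortion apply to the point x, -y, -z); pixel columns grow to the right and rows downward; lengths in mm; the calibration is good to about 2 mm. The wrist camera is an equidistant fisheye: a pixel r from the principal point sees the ray r / f radians off the axis. A picture is of the moment at which its call begins: read the wrist's pose just before it. camera_info takes no time and is no camera call.
- hand_in(): hands the job in; it is judged then, once.
The state is a dict: "time": time; "joint_pos": joint angles; "qd": joint speeds; "joint_efforts": joint torques, N m; "tool_pos": TCP position; "tcp_rot": TCP orientation; "ft_force": force on the tool from outside, world axes, zero at the start; "wrist_torque": the same for the moment, N m; "finger_gap": finger opening in mm; "grip_force": force on a finger pad.
Only numpy, scipy, OpenCV 4.12 (cv2) and the standard library are available. Lean on these libraries where they do the work, as an engineer would, in place of code of your own. Each camera call takes 0.05 s, during which the arm holds its last target. There are 200 camera calls.

## Working session

There is one attempt and no reset: what is moved stays moved. The work goes in short steps, Python scripts to look and compute and a tool call to move; the robot and the scene stay as the last step left them, time stands still between calls to the robot, and variables do not carry over. Pictures are saved under pics/ and viewed, at most 10 in all, crops included, and the job is handed in when it is done.

Besides the shell and the picture viewer there is one more tool, called after "Call:" by a JSON object that holds its "fn" and its "kwargs", one argument or row to a line. apply_moves: Moves the arm, as the interface text tells. Its arguments: {"type":"object","properties":{"deltas":{"type":"array"},"grip_force":{"type":"number"}},"required":["deltas"]}

```bash
mkdir -p pics
python3 - <<'E'
from bench import *
import cv2
for n in ("scene","top"):
    im=snapshot(n); cv2.imwrite(f"pics/{n}0.png",cv2.resize(im[:,:,::-1],(800,600),interpolation=cv2.INTER_CUBIC)); cv2.imwrite(f"{n}_raw.png",im[:,:,::-1])
    print(n,camera_info(n))
print(camera_info("wrist")); print(sense())
E
```

```text
scene {'vertical_fov': 44.94286858084323, 'cx': 250.06096569938472, 'cy': 193.4725626072147, 'origin': array([1128.44485151,  962.59118211, 1043.04353673]), 'rotation': array([ 4.94688118e+01, -1.14759952e-01,  1.49432834e+02])}
top {'vertical_fov': 47.616596560372216, 'cx': 260.06545148556205, 'cy': 191.91110069592247, 'origin': array([ 446.28914752,  -18.59579669, 1326.58800205]), 'rotation': array([  3.76838943,  -0.7805072 , -90.24590652])}
{'vertical_fov': 65.70646984690485, 'cx': 260.21957032494424, 'cy': 187.2714571126363, 'tool_from_camera': array([[-7.59064792e-04,  9.57947373e-01,  2.86942948e-01,
         7.38914974e+01],
       [ 9.99999672e-01,  6.45825344e-04,  4.89288384e-04,
         5.45138818e-01],
       [ 2.83397493e-04,  2.86943225e-01, -9.57947548e-01,
        -1.28457252e+02],
       [ 0.00000000e+00,  0.00000000e+00,  0.00000000e+00,
         1.00000000e+00]])}
{'time': 0.1, 'joint_pos': array([-7.94925063e+01,  7.51056624e+00,  8.53238252e+01, -2.86169378e-04,
        8.72615717e+01, -4.89367602e+00]), 'qd': array([-0.10109794, -0.14029896, -0.12427669,  0.01997214,  0.01516563,
       -0.09480756]), 'joint_efforts': array([ 1.20329729e-03, -5.70952570e+01, -5.01940978e+01, -1.92695234e-04,
        8.09948804e-03, -4.66503423e-05]), 'tool_pos': array([ 159.272014  , -577.98069105,  244.34402301]), 'tcp_rot': array([-1.79904362e+02, -7.90153847e-03,  1.54011770e+01]), 'ft_force': array([-0.27010996,  0.06734056,  0.44897345]), 'wrist_torque': array([ 0.03932727,  0.02487978, -0.02379567]), 'grip_force': 0.0, 'finger_gap': 85.44095765329872}
```

View pics/scene0.png

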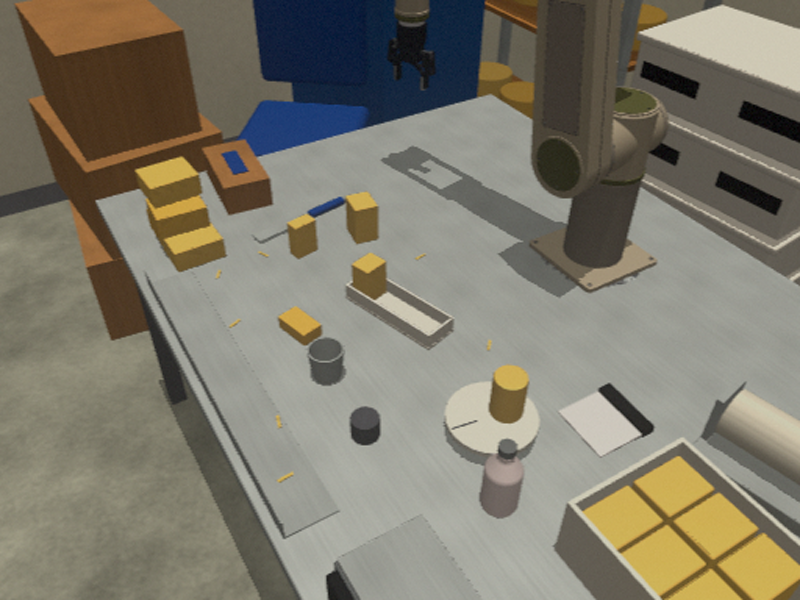

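View pics/top0.png

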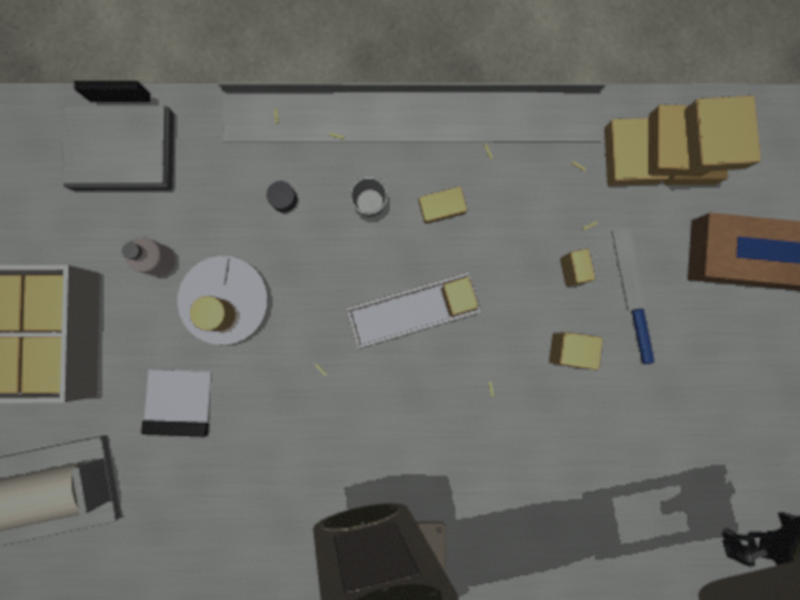

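The scene view shows the round cheese on the platter, the tray with one block, and the thin slab and thick block near the knife. In the top view (800 px wide) the items are:
- Cheese top: (208,313)
- Platter: (223,300)
- Tray rim corners: about (347,308), (470,273), (480,313) and (359,348)
- Slab top: about (582,266)
- Thick block top: about (581,352)

I'll fit the known shapes to these corners first, then refine with the wrist camera.

```bash
cat > h.py <<'E'
import numpy as np, cv2
from scipy.spatial.transform import Rotation as Ro
from scipy.optimize import least_squares
from bench import sense, snapshot, camera_info
def cam(name, st=None):
    c=camera_info(name); f=192/np.tan(np.radians(c['vertical_fov']/2))
    if name=='wrist':
        T=np.array(c['tool_from_camera']); Rt=Ro.from_euler('xyz',st['tcp_rot'],degrees=True).as_matrix()
        R=Rt@T[:3,:3]; o=Rt@T[:3,3]+st['tool_pos']
    else: R=Ro.from_euler('xyz',c['rotation'],degrees=True).as_matrix(); o=c['origin']
    return dict(f=f,cx=c['cx'],cy=c['cy'],R=R,o=np.array(o),fish=name=='wrist')
def proj(c,P):
    q=(np.atleast_2d(P)-c['o'])@c['R']; q=q*[1,-1,-1]
    r=np.linalg.norm(q[:,:2],axis=1)+1e-9
    k=np.arctan2(r,q[:,2])/r if c['fish'] else 1/q[:,2]
    return np.c_[c['cx']+c['f']*k*q[:,0],c['cy']+c['f']*k*q[:,1]]
def ray(c,px,z):
    u=(np.atleast_2d(px)-[c['cx'],c['cy']])/c['f']; r=np.linalg.norm(u,axis=1)+1e-9
    q=np.c_[u*(np.sin(r)/r)[:,None],np.cos(r)] if c['fish'] else np.c_[u,np.ones(len(u))]
    d=(q*[1,-1,-1])@c['R'].T
    return c['o']+d*((z-c['o'][2])/d[:,2])[:,None]
def fitbox(c,px,w,d,z,yaw0=0):
    """px: any order top corners; returns x,y,yaw,rms(mm)"""
    P=ray(c,px,z)[:,:2]; C=np.array([[1,1],[-1,1],[-1,-1],[1,-1]])*[w/2,d/2]
    def near(p):
        a=np.radians(p[2]); M=C@np.array([[np.cos(a),np.sin(a)],[-np.sin(a),np.cos(a)]])+p[:2]
        D=P[:,None]-M; i=np.argmin((D**2).sum(2),1); return D[range(len(P)),i].ravel()
    s=least_squares(near,[*P.mean(0),yaw0],x_scale=[1,1,1]); return np.round([*s.x,np.sqrt(np.mean(s.fun**2)*2)],1)
E
python3 - <<'E'
from h import *
c=cam('top'); k=.64
A=lambda l:np.array(l)*k
print('thick',fitbox(c,A([(563,333),(602,336),(599,370),(560,365)]),60,72,100,0))
print('slab',fitbox(c,A([(570,252),(589,249),(595,279),(576,284)]),60,36,90,10))
print('tray',fitbox(c,A([(347,308),(470,273),(480,313),(359,348)]),80,244,40,16))
print('packed',fitbox(c,A([(443,284),(472,277),(480,308),(450,316)]),60,50,90,16))
print('round',ray(c,A([(208,313)]),130),'table',ray(c,A([(223,300)]),40))
print('knife',ray(c,A([(613,231),(650,362)]),10),'cup',ray(c,A([(370,197)]),30))
E
```

```text
thick [ 433.5 -350.6   -6.2    1.1]
slab [ 588.9 -359.4   10.3    1.4]
tray [510.9 -51.2  15.7   2.2]
packed [ 534.  -136.1   13.4    3. ]
round [[503.11779558 312.9308891  130.        ]] table [[531.87631832 309.99701351  40.        ]]
knife [[ 666.95661966 -442.95915699   10.        ]
 [ 410.61379443 -508.75424328   10.        ]] cup [[730.71503432  32.65323294  30.        ]]
```

```bash
cat >> h.py <<'E'
def plan(pts, claw, start=None):
    """pts: list of (x,y,z,yaw,nrows or 0); print rows of 2 decimals from the present pose (tool kept vertical)"""
    st=sense(); R=Ro.from_euler('xyz',st['tcp_rot'],degrees=True); p=np.array(st['tool_pos'])
    if start is not None: p=np.array(start[:3],float); R=Ro.from_euler('xyz',[180,0,start[3]],degrees=True)
    rows=[]
    for x,y,z,yaw,n in pts:
        g=np.array([x,y,z],float); G=Ro.from_euler('xyz',[180,0,yaw],degrees=True)
        t0=(R.inv()*G).as_rotvec(); n=n or int(np.ceil(max(np.linalg.norm(g-p)/28,np.linalg.norm(t0)/.078,1)))
        for k in range(n,0,-1):
            d=R.inv().apply((g-p)/k)/30; t=(R.inv()*G).as_rotvec()/k/.08
            r=np.round([*d,*t],2); rows.append([*r.tolist(),claw])
            p=p+R.apply(r[:3]*30); R=R*Ro.from_rotvec(r[3:]*.08)
    for i in range(0,len(rows),8): print(str(rows[i:i+8]).replace('-0.0,','0,').replace('0.0,','0,'))
    print(len(rows),'rows',p.round(1))
def shot(name,tag,scale=1.5625):
    st=sense(); im=snapshot(name); cv2.imwrite(f'{tag}_raw.png',im[:,:,::-1]); np.save(f'{tag}_st.npy',st,allow_pickle=True); return im[:,:,::-1],st
def load(tag): return cv2.imread(f'{tag}_raw.png'),np.load(f'{tag}_st.npy',allow_pickle=True).item()
E
python3 -c "
from h import *
plan([(500,-300,250,98,0)],1)"
```

```text
[[0.71, -0.31, -0.01, 0, 0, -0.95, 1], [0.73, -0.26, -0.01, 0, 0, -0.95, 1], [0.74, -0.2, -0.01, 0, 0, -0.95, 1], [0.76, -0.14, -0.01, 0, 0, -0.95, 1], [0.77, -0.09, -0.01, 0, 0, -0.95, 1], [0.77, -0.03, -0.01, 0, 0, -0.95, 1], [0.77, 0.03, -0.01, 0, 0, -0.95, 1], [0.77, 0.09, -0.01, 0, 0, -0.95, 1]]
[[0.76, 0.15, -0.01, 0, 0, -0.95, 1], [0.74, 0.2, -0.01, 0, 0, -0.95, 1], [0.73, 0.26, -0.01, 0, 0, -0.95, 1], [0.7, 0.32, -0.01, 0, 0, -0.95, 1], [0.68, 0.37, -0.01, 0, 0, -0.95, 1], [0.65, 0.42, -0.01, 0, 0, -0.95, 1], [0.61, 0.46, -0.01, 0, 0, -0.94, 1], [0.58, 0.51, -0.01, 0, -0.01, -0.95, 1]]
[[0.54, 0.55, -0.01, 0, 0, -0.94, 1], [0.49, 0.59, 0, 0, -0.01, -0.95, 1], [0.44, 0.63, -0.01, 0, 0, -0.94, 1]]
19 rows [ 500.1 -300.1  250. ]
```

Call:
{"fn": "apply_moves", "kwargs": {
  "deltas": [
    [0.71, -0.31, -0.01, 0, 0, -0.95, 1],
    [0.73, -0.26, -0.01, 0, 0, -0.95, 1],
    [0.74, -0.2, -0.01, 0, 0, -0.95, 1],
    [0.76, -0.14, -0.01, 0, 0, -0.95, 1],
    [0.77, -0.09, -0.01, 0, 0, -0.95, 1],
    [0.77, -0.03, -0.01, 0, 0, -0.95, 1],
    [0.77, 0.03, -0.01, 0, 0, -0.95, 1],
    [0.77, 0.09, -0.01, 0, 0, -0.95, 1]
  ]
}}

```text
time: 1.1
tool_pos: [303.4, -460.4, 247.2]
tcp_rot: [-179.9, -0.0, 50.4]
ft_force: [0.0, -0.1, -0.4]
finger_gap: 85.3
grip_force: 0.0
```

Call:
{"fn": "apply_moves", "kwargs": {
  "deltas": [
    [0.76, 0.15, -0.01, 0, 0, -0.95, 1],
    [0.74, 0.2, -0.01, 0, 0, -0.95, 1],
    [0.73, 0.26, -0.01, 0, 0, -0.95, 1],
    [0.7, 0.32, -0.01, 0, 0, -0.95, 1],
    [0.68, 0.37, -0.01, 0, 0, -0.95, 1],
    [0.65, 0.42, -0.01, 0, 0, -0.95, 1],
    [0.61, 0.46, -0.01, 0, 0, -0.94, 1],
    [0.58, 0.51, -0.01, 0, -0.01, -0.95, 1]
  ]
}}

```text
time: 2.1
tool_pos: [446.8, -343.5, 249.5]
tcp_rot: [-180.0, 0.0, 85.2]
ft_force: [-0.2, -0.7, 0.4]
finger_gap: 85.7
grip_force: 0.0
```

Call:
{"fn": "apply_moves", "kwargs": {
  "deltas": [
    [0.54, 0.55, -0.01, 0, 0, -0.94, 1],
    [0.49, 0.59, 0, 0, -0.01, -0.95, 1],
    [0.44, 0.63, -0.01, 0, 0, -0.94, 1],
    [0, 0, 0, 0, 0, 0, 1],
    [0, 0, 0, 0, 0, 0, 1]
  ]
}}

```text
time: 2.72
tool_pos: [499.7, -300.7, 250.2]
tcp_rot: [-179.9, 0.1, 97.9]
ft_force: [0.0, 0.2, 0.2]
finger_gap: 85.6
grip_force: 0.0
```

Run:
```python
from h import *
im,st=shot('wrist','w1'); print(st['time'],st['tool_pos'],st['tcp_rot'])
cv2.imwrite('pics/w1.png',cv2.resize(im,(800,600),interpolation=cv2.INTER_CUBIC))
plan([(508,-20,255,105.7,0)],1)
```

```text
2.725 [ 499.69848712 -300.74262929  250.20760305] [-1.79931718e+02  7.15602416e-02  9.79425451e+01]
[[0.84, 0.14, -0.02, 0, 0, -0.15, 1], [0.84, 0.15, -0.01, 0, 0, -0.15, 1], [0.84, 0.16, -0.02, 0, 0, -0.16, 1], [0.83, 0.17, -0.01, 0, 0, -0.15, 1], [0.83, 0.18, -0.02, 0, 0, -0.16, 1], [0.83, 0.2, -0.01, 0, 0, -0.15, 1], [0.83, 0.21, -0.02, 0, 0, -0.16, 1], [0.82, 0.22, -0.01, 0, 0, -0.15, 1]]
[[0.82, 0.22, -0.02, 0, 0.01, -0.16, 1], [0.82, 0.24, -0.01, -0.01, 0, -0.15, 1], [0.82, 0.24, -0.02, 0, 0, -0.16, 1]]
11 rows [507.9 -19.9 255.1]
```

View pics/w1.png

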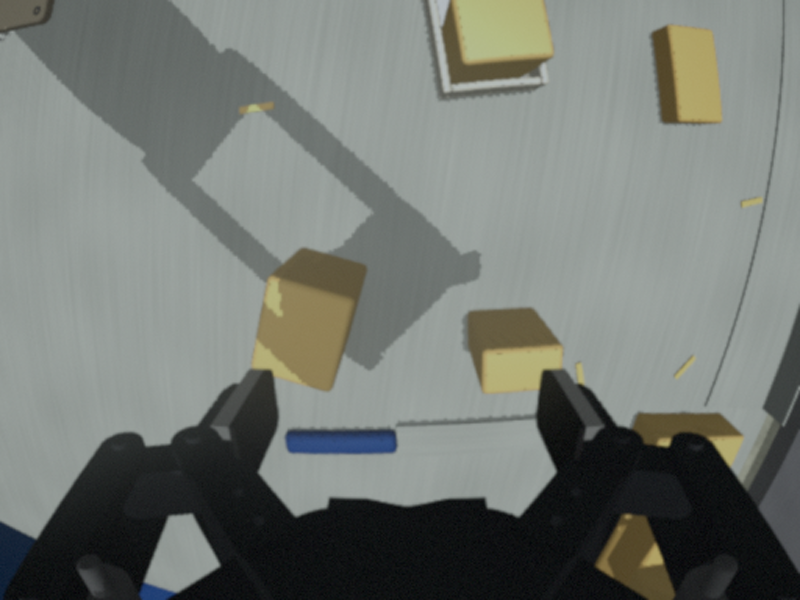

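The wrist view shows the thick block top at about (269,277), (358,300), (331,390), (253,370). The slab top is at about (477,348), (561,345), (484,392). I'll enlarge these while moving on to the tray view.

Call:
{"fn": "apply_moves", "kwargs": {
  "deltas": [
    [0.84, 0.14, -0.02, 0, 0, -0.15, 1],
    [0.84, 0.15, -0.01, 0, 0, -0.15, 1],
    [0.84, 0.16, -0.02, 0, 0, -0.16, 1],
    [0.83, 0.17, -0.01, 0, 0, -0.15, 1],
    [0.83, 0.18, -0.02, 0, 0, -0.16, 1],
    [0.83, 0.2, -0.01, 0, 0, -0.15, 1],
    [0.83, 0.21, -0.02, 0, 0, -0.16, 1],
    [0.82, 0.22, -0.01, 0, 0, -0.15, 1]
  ]
}}

```text
time: 3.78
tool_pos: [505.6, -94.9, 254.1]
tcp_rot: [-180.0, 0.1, 103.6]
ft_force: [-0.5, 0.5, 0.0]
finger_gap: 85.1
grip_force: 0.0
```

Call:
{"fn": "apply_moves", "kwargs": {
  "deltas": [
    [0.82, 0.22, -0.02, 0, 0, -0.16, 1],
    [0.82, 0.24, -0.01, 0, 0, -0.15, 1],
    [0.82, 0.24, -0.02, 0, 0, -0.16, 1],
    [0, 0, 0, 0, 0, 0, 1],
    [0, 0, 0, 0, 0, 0, 1]
  ]
}}

```text
time: 4.4
tool_pos: [507.9, -19.7, 255.4]
tcp_rot: [-180.0, 0.1, 105.8]
ft_force: [0.5, -0.0, -0.5]
finger_gap: 85.3
grip_force: 0.0
```

Run:
```python
from h import *
im,st=shot('wrist','w2'); print(st['time'],st['tool_pos'],st['tcp_rot'])
w1=load('w1')[0]
cv2.imwrite('pics/w1c.png',cv2.resize(w1[150:260,150:370],None,fx=3.6,fy=3.6,interpolation=cv2.INTER_CUBIC))
cv2.imwrite('pics/w2.png',cv2.resize(im,(800,600),interpolation=cv2.INTER_CUBIC))
plan([(503,280,250,93,0)],1)
```

```text
4.4 [507.85324905 -19.70900226 255.36620574] [-1.79973451e+02  1.06832456e-01  1.05787107e+02]
[[0.88, 0.23, 0.01, 0, 0, 0.25, 1], [0.88, 0.22, 0.01, 0, 0, 0.25, 1], [0.89, 0.2, 0.02, 0, 0, 0.25, 1], [0.89, 0.18, 0.01, 0, 0, 0.25, 1], [0.9, 0.16, 0.02, 0, 0, 0.25, 1], [0.9, 0.14, 0.01, 0, 0, 0.26, 1], [0.9, 0.12, 0.02, 0, 0, 0.25, 1], [0.9, 0.11, 0.01, 0, 0.01, 0.26, 1]]
[[0.9, 0.09, 0.02, 0, 0, 0.25, 1], [0.91, 0.07, 0.02, 0, 0.01, 0.26, 1], [0.91, 0.05, 0.01, 0, 0, 0.25, 1]]
11 rows [503.  280.1 250. ]
```

View pics/w1c.png

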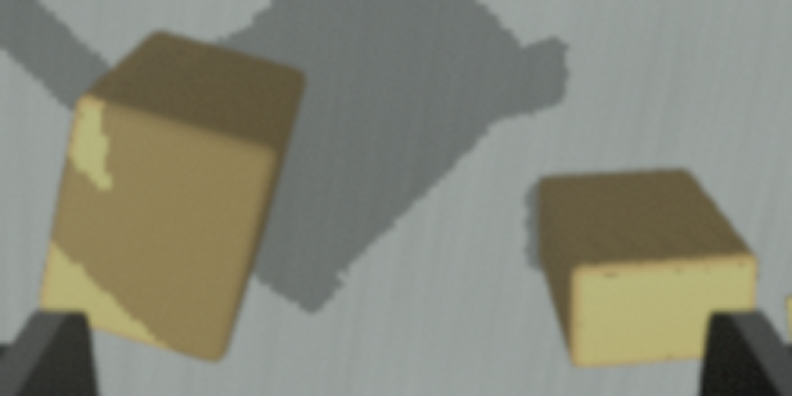

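View pics/w2.png

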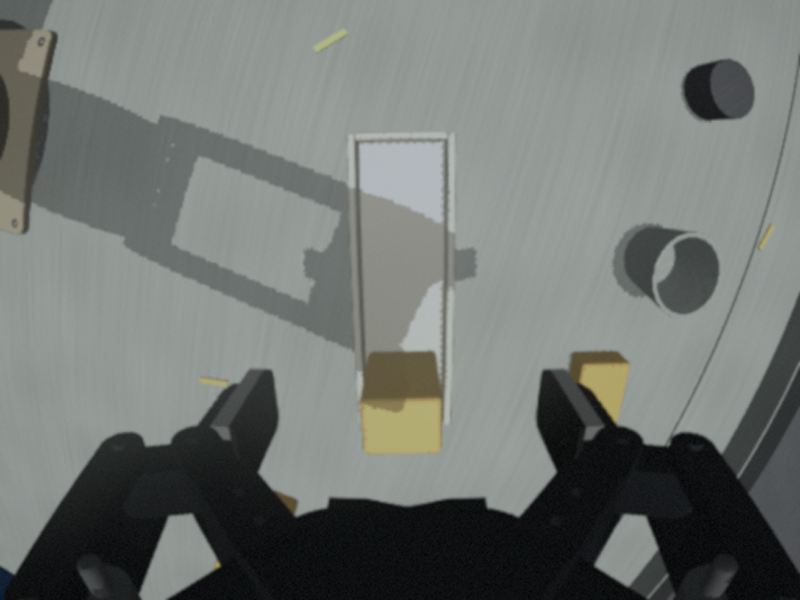

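The enlarged crop shows the thick top corners at (82,97), (277,150), (222,360), (40,308) and the slab top at (574,268), (753,256), (574,365). In the second view the tray's +y rim corners are at (349,136) and (453,132), and the packed block top is at about (362–441, 400–452). Next is the turntable.

Call:
{"fn": "apply_moves", "kwargs": {
  "deltas": [
    [0.88, 0.23, 0.01, 0, 0, 0.25, 1],
    [0.88, 0.22, 0.01, 0, 0, 0.25, 1],
    [0.89, 0.2, 0.02, 0, 0, 0.25, 1],
    [0.89, 0.18, 0.01, 0, 0, 0.25, 1],
    [0.9, 0.16, 0.02, 0, 0, 0.25, 1],
    [0.9, 0.14, 0.01, 0, 0, 0.26, 1],
    [0.9, 0.12, 0.02, 0, 0, 0.25, 1],
    [0.9, 0.11, 0.01, 0, 0, 0.26, 1]
  ]
}}

```text
time: 5.45
tool_pos: [504.6, 198.6, 251.6]
tcp_rot: [-180.0, 0.1, 96.4]
ft_force: [-0.4, -1.2, 0.4]
finger_gap: 84.9
grip_force: 0.0
```

Call:
{"fn": "apply_moves", "kwargs": {
  "deltas": [
    [0.9, 0.09, 0.02, 0, 0, 0.25, 1],
    [0.91, 0.07, 0.02, 0, 0, 0.26, 1],
    [0.91, 0.05, 0.01, 0, 0, 0.25, 1],
    [0, 0, 0, 0, 0, 0, 1],
    [0, 0, 0, 0, 0, 0, 1]
  ]
}}

```text
time: 6.08
tool_pos: [503.3, 279.6, 249.8]
tcp_rot: [-180.0, 0.1, 93.0]
ft_force: [-0.3, 0.0, -0.1]
finger_gap: 85.3
grip_force: 0.0
```

Run:
```python
from h import *
im,st=shot('wrist','w3'); print(st['time'],st['tool_pos'],st['tcp_rot'])
w1=load('w1')[0]; w2=load('w2')[0]; M=np.zeros((600,800,3),np.uint8)
rs=lambda a,s: cv2.resize(a,None,fx=s,fy=s,interpolation=cv2.INTER_CUBIC)
a=rs(w2[75:300,215:300],2.6); M[:a.shape[0],:a.shape[1]]=a
b=rs(w1[0:65,270:360],4); M[:b.shape[0],230:230+b.shape[1]]=b
d=rs(im[100:300,160:340],1.7); M[262:262+338,230:230+306]=d[:338]
e=rs(w2[215:295,220:290],3.5); M[262:262+280,540:540+245]=e
cv2.imwrite('pics/mos.png',M); cv2.imwrite('pics/w3.png',rs(im,1.5625))
c=cam('wrist',load('w1')[1]); q=lambda p:150+(np.array(p)+.5)/3.6-.5
print('thick',fitbox(c,q([(82,97),(277,150),(222,360),(40,308)]),60,72,100,-6))
print('slab',fitbox(c,q([(574,268),(753,256),(574,365)]),60,36,90,10))
```

```text
6.075 [503.28526892 279.59373376 249.83992851] [-1.79976503e+02  1.25463111e-01  9.30205083e+01]
thick [ 436.4 -350.1   -8.4    2.4]
slab [ 591.1 -359.2   10.8    2.5]
```

View pics/mos.png

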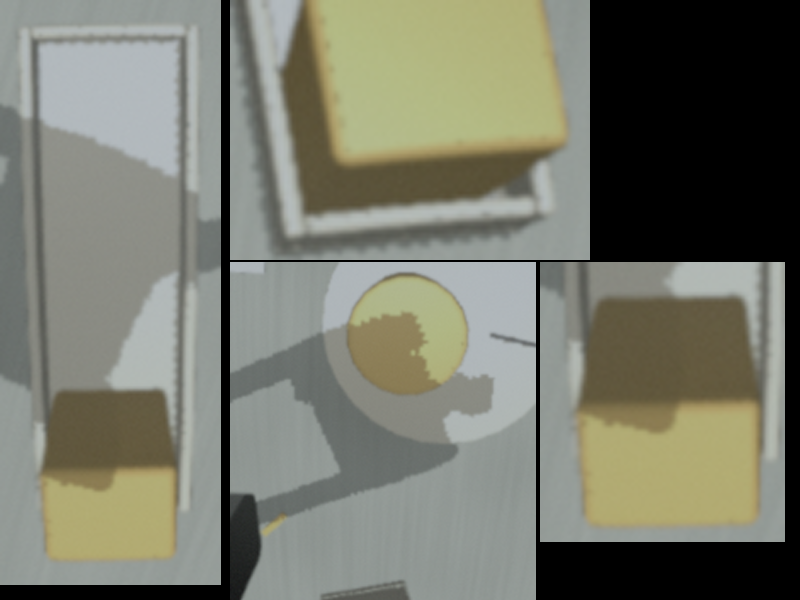

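View pics/w3.png

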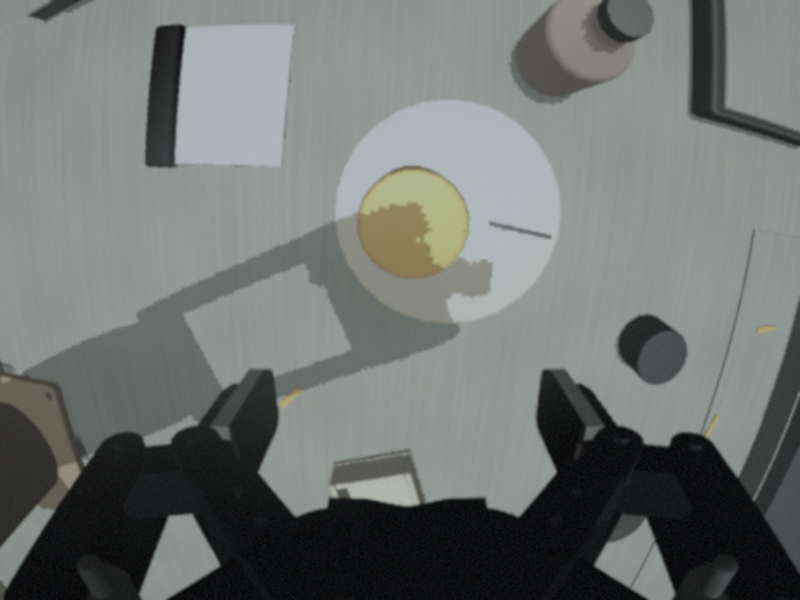

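Run:
```python
from h import *
c1,c2,c3=[cam('wrist',load(t)[1]) for t in('w1','w2','w3')]
f=lambda P,ox,oy,s,mx=0,my=0:(np.array(P,float)-[mx,my]+.5)/s-.5+[ox,oy]
A=ray(c2,f([(22,29),(197,25)],215,75,2.6),40)[:,:2]; A2=ray(c2,f([(777,458)],220,215,3.5,540,262),40)[:,:2]
B=ray(c1,f([(285,237),(552,213)],270,0,4,230,0),40)[:,:2]
print('tray corners',A.round(1),A2.round(1),B.round(1))
def fit(P,w,d,yaw0,z):
    P=np.array(P)
    class X: pass
    import h; old=h.ray; h.ray=lambda c,p,z:np.c_[P,P[:,0]]
    r=h.fitbox(None,None,w,d,z,yaw0); h.ray=old; return r
print('tray w2',fit(np.r_[A,A2],80,244,16,40),'all',fit(np.r_[A,A2,B],80,244,16,40))
print('packed w2',fitbox(c2,f([(579,403),(758,402),(757,524),(586,524)],220,215,3.5,540,262),60,50,90,16))
P1=f([(335,163),(566,143)],270,0,4,230,0); print('packed w1',ray(c1,P1,90+6).round(1))
def circ(c,ext,z,s):
    l,r,t,b=ext; P=ray(c,(np.array([((l+r)/2,t),((l+r)/2,b),(l,(t+b)/2),(r,(t+b)/2)])+.5)/s-.5,z)[:,:2]
    return P.mean(0).round(1),np.linalg.norm(P[0]-P[1]),np.linalg.norm(P[2]-P[3])
print('round',circ(c3,(358,469,166,279),130,1.5625),'platter',circ(c3,(335,561,99,323),40,1.5625))
print('packed w2 z96',fitbox(c2,f([(579,403),(758,402),(757,524),(586,524)],220,215,3.5,540,262),60,50,96,16))
```

```text
tray corners [[443.4  55.9]
 [516.8  78.2]] [[ 584.7 -153.1]] [[ 509.3 -177.5]
 [ 584.4 -155.5]]
tray w2 [513.5 -49.1  16.2   2.2] all [513.3 -49.2  16.1   1.8]
packed w2 [ 537.3 -136.    16.3    0.9]
packed w1 [[ 515.3 -165.9   96. ]
 [ 570.1 -149.    96. ]]
round (array([505.7, 317.3]), np.float64(61.91095542639229), np.float64(59.94602830500475)) platter (array([533.6, 314.1]), np.float64(169.1496967092096), np.float64(169.3232479329502))
packed w2 z96 [ 536.3 -132.2   16.3    1.7]
```

Run:
```python
from h import *
plan([(505.7,317.3,245,84,3),(505.7,317.3,98,84,6)],1)
```

```text
[[0.42, 0.05, 0.05, 0, 0.01, 0.65, 1], [0.42, 0.03, 0.06, 0, 0.01, 0.66, 1], [0.42, 0, 0.05, 0, 0.01, 0.65, 1], [0, 0, 0.82, 0, 0, 0, 1], [0, 0, 0.82, 0, 0, 0, 1], [0, 0, 0.82, 0, 0, 0, 1], [0, 0, 0.81, 0, 0, 0, 1], [0, 0, 0.82, 0, 0, 0, 1]]
[[0, 0, 0.81, 0, 0, 0, 1]]
9 rows [505.7 317.3  98.1]
```

Call:
{"fn": "apply_moves", "kwargs": {
  "deltas": [
    [0.42, 0.05, 0.05, 0, 0.01, 0.65, 1],
    [0.42, 0.03, 0.06, 0, 0.01, 0.66, 1],
    [0.42, 0, 0.05, 0, 0.01, 0.65, 1],
    [0, 0, 0.82, 0, 0, 0, 1],
    [0, 0, 0.82, 0, 0, 0, 1],
    [0, 0, 0.82, 0, 0, 0, 1],
    [0, 0, 0.81, 0, 0, 0, 1],
    [0, 0, 0.82, 0, 0, 0, 1]
  ]
}}

```text
time: 7.12
tool_pos: [505.9, 317.3, 121.9]
tcp_rot: [180.0, -0.0, 84.0]
ft_force: [-0.4, 0.3, -0.0]
finger_gap: 85.4
grip_force: 0.0
```

Call:
{"fn": "apply_moves", "kwargs": {
  "deltas": [
    [0, 0, 0.81, 0, 0, 0, 1],
    [0, 0, 0, 0, 0, 0, 1],
    [0, 0, 0, 0, 0, 0, 0.72],
    [0, 0, 0, 0, 0, 0, 0.65],
    [0, 0, 0, 0, 0, 0, 0.5],
    [0, 0, 0, 0, 0, 0, 0.5]
  ],
  "grip_force": 40
}}

```text
time: 7.88
tool_pos: [506.4, 318.9, 100.1]
tcp_rot: [179.9, -0.1, 84.1]
ft_force: [-1.7, -1.3, 8.0]
finger_gap: 60.5
grip_force: 44.6
```

Run:
```python
from h import *
s=sense(); print(s['time'],s['tool_pos'],s['tcp_rot'],s['ft_force'],s['grip_force'],s['finger_gap'])
```

```text
7.875 [506.4331204  318.9203757  100.06999347] [ 1.79863788e+02 -1.16155443e-01  8.40683727e+01] [-1.68374827 -1.27349493  7.99038051] 44.60214576276485 60.468768826412976
```

Call:
{"fn": "apply_moves", "kwargs": {
  "deltas": [
    [0, 0, -0.2, 0, 0, 0, 0.5],
    [0, 0, -0.4, 0, 0, 0, 0.5],
    [0, 0, -0.7, 0, 0, 0, 0.5],
    [0, 0, -0.8, 0, 0, 0, 0.5],
    [0, 0, -0.8, 0, 0, 0, 0.5],
    [0, 0, -0.8, 0, 0, 0, 0.5],
    [0, 0, -0.3, 0, 0, 0, 0.5],
    [0, 0, 0, 0, 0, 0, 0.5]
  ]
}}

```text
time: 8.88
tool_pos: [505.8, 318.7, 219.4]
tcp_rot: [179.9, -0.1, 84.1]
ft_force: [0.7, 0.2, -1.9]
finger_gap: 60.7
grip_force: 44.2
```

Run:
```python
from h import *
im,s=shot('wrist','w4'); print(s['time'],s['tool_pos'],s['tcp_rot'],s['ft_force'],s['grip_force'],s['finger_gap'])
cv2.imwrite('pics/w4.png',cv2.resize(im,(800,600)))
```

```text
8.875 [505.81127204 318.68610972 219.35271928] [ 1.79915579e+02 -1.06681366e-01  8.40645102e+01] [ 0.7477971   0.23752929 -1.93905582] 44.17516309971688 60.72234517031229
```

View pics/w4.png

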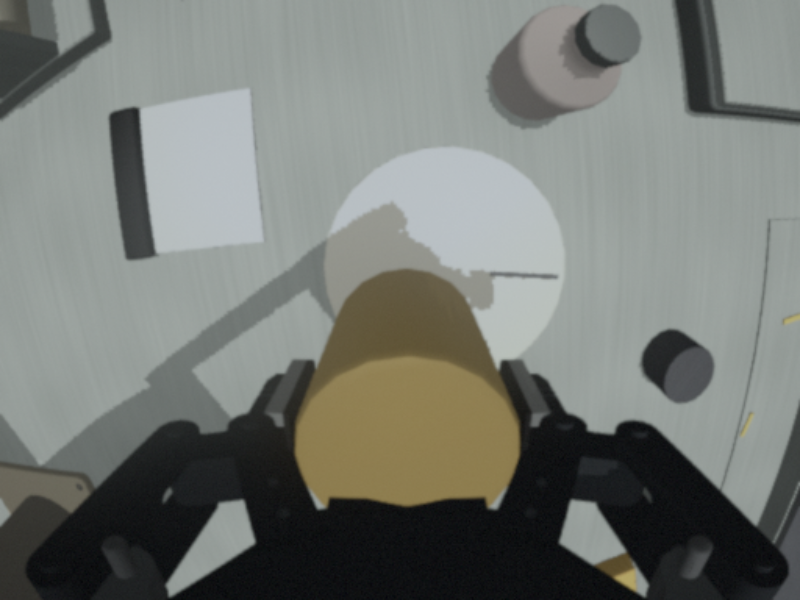

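The cheese is held upright with its top rim's far edge at (407,355), and the platter is empty.

Run:
```python
from h import *
im,s=load('w4'); c=cam('wrist',s); Rt=Ro.from_euler('xyz',s['tcp_rot'],degrees=True)
P=ray(c,(np.array([(407,355),(295,440),(521,440)])+.5)/1.5625-.5,s['tool_pos'][2]+30)
print(Rt.inv().apply(P-s['tool_pos']).round(1))
a=np.radians(16.1); ex=np.array([np.cos(a),np.sin(a)]); ey=np.array([-ex[1],ex[0]]); O=np.array([513.3,-49.2])
g=O+ey*(-35+10)
print('target',g); plan([(505,300,245,90,2),(*g,245,106.1,0)],0.5)
```

```text
[[ 28.4   0.9 -29.9]
 [  3.6 -28.2 -30. ]
 [  3.4  30.6 -29.9]]
target [520.23286633 -73.21947885]
[[-0.31, 0.03, -0.45, 0, 0, -0.65, 0.5], [-0.3, 0.01, -0.45, 0, -0.01, -0.64, 0.5], [-0.89, 0.04, 0, 0, 0, -0.25, 0.5], [-0.89, 0.02, 0, 0, 0, -0.25, 0.5], [-0.89, 0, 0, 0, 0, -0.25, 0.5], [-0.89, -0.02, 0, 0, 0, -0.25, 0.5], [-0.89, -0.03, 0, 0, 0, -0.25, 0.5], [-0.89, -0.05, 0, 0, 0, -0.25, 0.5]]
[[-0.89, -0.07, 0, 0, 0, -0.25, 0.5], [-0.88, -0.09, 0, 0, 0, -0.25, 0.5], [-0.88, -0.11, 0, 0, 0, -0.25, 0.5], [-0.88, -0.12, 0, 0, 0, -0.25, 0.5], [-0.88, -0.14, 0, 0, 0, -0.25, 0.5], [-0.87, -0.16, 0, 0, 0, -0.26, 0.5], [-0.87, -0.18, 0, 0, 0, -0.25, 0.5], [-0.87, -0.19, 0, 0, 0, -0.26, 0.5]]
16 rows [520.3 -73.2 245.1]
```

```bash
cat >> h.py <<'E'
a=np.radians(16.1); ex=np.array([np.cos(a),np.sin(a)]); ey=np.array([-ex[1],ex[0]]); O=np.array([512.1,-49.5])
def T(x,y): return O+ex*x+ey*y
def st():
    s=sense(); d=s['tool_pos'][:2]-O; F=s['ft_force']
    print('t',round(s['time'],2),"tray x',y',z",(d@ex).round(2),(d@ey).round(2),s['tool_pos'][2].round(2),'rot',s['tcp_rot'].round(2),"F x',y',z",(F[:2]@ex).round(1),(F[:2]@ey).round(1),F[2].round(1),'grip',round(s['grip_force'],1),'gap',round(s['finger_gap'],1)); return s
E
python3 - <<'E'
from h import *
plan([(505,300,245,90,2),(*T(0,-20),245,106.1,15)],0.5)
E
```

```text
[[-0.31, 0.03, -0.45, 0, 0, -0.65, 0.5], [-0.3, 0.01, -0.45, 0, -0.01, -0.64, 0.5], [-0.82, 0.03, 0, 0, 0, -0.23, 0.5], [-0.82, 0.01, 0, 0, 0, -0.23, 0.5], [-0.82, 0, 0, 0, 0, -0.24, 0.5], [-0.82, -0.02, 0, 0, 0, -0.23, 0.5], [-0.82, -0.03, 0, 0, 0, -0.24, 0.5], [-0.82, -0.05, 0, 0, 0, -0.23, 0.5]]
[[-0.82, -0.06, 0, 0, 0, -0.24, 0.5], [-0.82, -0.08, 0, 0, 0, -0.23, 0.5], [-0.81, -0.09, 0, 0, 0, -0.24, 0.5], [-0.81, -0.11, 0, 0, 0, -0.23, 0.5], [-0.81, -0.13, 0, 0, 0, -0.24, 0.5], [-0.81, -0.14, 0, 0, 0, -0.23, 0.5], [-0.8, -0.15, 0, 0, 0, -0.24, 0.5], [-0.8, -0.17, 0, 0, 0, -0.23, 0.5]]
[[-0.8, -0.19, 0, 0, 0, -0.24, 0.5]]
17 rows [517.7 -68.7 245.1]
```

Call:
{"fn": "apply_moves", "kwargs": {
  "deltas": [
    [-0.31, 0.03, -0.45, 0, 0, -0.65, 0.5],
    [-0.3, 0.01, -0.45, 0, -0.01, -0.64, 0.5],
    [-0.82, 0.03, 0, 0, 0, -0.23, 0.5],
    [-0.82, 0.01, 0, 0, 0, -0.23, 0.5],
    [-0.82, 0, 0, 0, 0, -0.24, 0.5],
    [-0.82, -0.02, 0, 0, 0, -0.23, 0.5],
    [-0.82, -0.03, 0, 0, 0, -0.24, 0.5],
    [-0.82, -0.05, 0, 0, 0, -0.23, 0.5]
  ]
}}

```text
time: 9.93
tool_pos: [509.4, 151.5, 243.5]
tcp_rot: [-179.9, 0.0, 96.4]
ft_force: [0.5, -0.5, -2.7]
finger_gap: 60.9
grip_force: 44.3
```

Call:
{"fn": "apply_moves", "kwargs": {
  "deltas": [
    [-0.82, -0.06, 0, 0, 0, -0.24, 0.5],
    [-0.82, -0.08, 0, 0, 0, -0.23, 0.5],
    [-0.81, -0.09, 0, 0, 0, -0.24, 0.5],
    [-0.81, -0.11, 0, 0, 0, -0.23, 0.5],
    [-0.81, -0.13, 0, 0, 0, -0.24, 0.5],
    [-0.81, -0.14, 0, 0, 0, -0.23, 0.5],
    [-0.8, -0.15, 0, 0, 0, -0.24, 0.5],
    [-0.8, -0.17, 0, 0, 0, -0.23, 0.5]
  ]
}}

```text
time: 10.92
tool_pos: [516.3, -44.7, 243.6]
tcp_rot: [-179.9, -0.1, 105.0]
ft_force: [1.1, 0.5, -2.9]
finger_gap: 60.7
grip_force: 44.3
```

Call:
{"fn": "apply_moves", "kwargs": {
  "deltas": [
    [-0.8, -0.19, 0, 0, 0, -0.24, 0.5],
    [0, 0, 0, 0, 0, 0, 0.5],
    [0, 0, 0, 0, 0, 0, 0.5],
    [0, 0, 0, 0, 0, 0, 0.5]
  ]
}}

```text
time: 11.42
tool_pos: [517.6, -67.9, 244.7]
tcp_rot: [-180.0, -0.0, 106.2]
ft_force: [0.6, 0.8, -2.8]
finger_gap: 60.9
grip_force: 44.3
```

Run:
```python
from h import *
s=st(); plan([(*T(0,-20),120,106.1,6),(*T(0,-20),70,106.1,5)],0.5)
```

```text
t 11.43 tray x',y',z 0.18 -19.16 244.75 rot [-1.7997e+02 -4.0000e-02  1.0615e+02] F x',y',z 0.8 0.6 -2.8 grip 44.3 gap 60.9
[[-0.01, 0, 0.69, 0, 0, 0, 0.5], [0, 0, 0.69, 0, 0, 0, 0.5], [-0.01, 0, 0.69, 0, 0, 0, 0.5], [0, 0, 0.7, 0, 0, 0, 0.5], [-0.01, 0, 0.69, 0, 0, 0.01, 0.5], [0, 0, 0.7, -0.01, -0.01, 0, 0.5], [0, 0, 0.33, 0, 0, 0, 0.5], [0, 0, 0.33, 0, 0, 0, 0.5]]
[[0, 0, 0.33, 0, 0, 0, 0.5], [0, 0, 0.34, 0, 0, 0, 0.5], [0, 0, 0.33, 0, 0, 0, 0.5]]
11 rows [517.8 -68.7  70.1]
```

Call:
{"fn": "apply_moves", "kwargs": {
  "deltas": [
    [0, 0, 0.69, 0, 0, 0, 0.5],
    [0, 0, 0.69, 0, 0, 0, 0.5],
    [0, 0, 0.69, 0, 0, 0, 0.5],
    [0, 0, 0.7, 0, 0, 0, 0.5],
    [0, 0, 0.69, 0, 0, 0, 0.5],
    [0, 0, 0.7, 0, 0, 0, 0.5],
    [0, 0, 0.33, 0, 0, 0, 0.5],
    [0, 0, 0.33, 0, 0, 0, 0.5]
  ]
}}

```text
time: 12.42
tool_pos: [518.1, -68.3, 100.5]
tcp_rot: [180.0, 0.0, 106.1]
ft_force: [0.9, 0.4, -2.6]
finger_gap: 60.6
grip_force: 44.3
```

Call:
{"fn": "apply_moves", "kwargs": {
  "deltas": [
    [0, 0, 0.33, 0, 0, 0, 0.5],
    [0, 0, 0.34, 0, 0, 0, 0.5],
    [0, 0, 0.33, 0, 0, 0, 0.5],
    [0, 0, 0, 0, 0, 0, 0.5],
    [0, 0, 0, 0, 0, 0, 0.5]
  ]
}}

```text
time: 13.05
tool_pos: [517.9, -68.7, 70.8]
tcp_rot: [180.0, 0.0, 106.1]
ft_force: [0.2, 0.1, -3.6]
finger_gap: 60.8
grip_force: 44.3
```

```bash
python3 -c "
from h import *
st()"
```

```text
t 13.05 tray x',y',z 0.29 -20.07 70.8 rot [1.7999e+02 1.0000e-02 1.0611e+02] F x',y',z 0.2 0.0 -3.6 grip 44.3 gap 60.8
```

Call:
{"fn": "apply_moves", "kwargs": {
  "deltas": [
    [-0.1, 0, 0.06, 0, 0, 0, 0.5],
    [-0.1, 0, 0, 0, 0, 0, 0.5],
    [-0.07, 0, 0, 0, 0, 0, 0.5],
    [0, 0, 0, 0, 0, 0, 0.5]
  ]
}}

```text
time: 13.55
tool_pos: [520.1, -76.7, 68.9]
tcp_rot: [180.0, 0.0, 106.1]
ft_force: [-0.1, 0.1, -2.7]
finger_gap: 60.5
grip_force: 44.3
```

Call:
{"fn": "apply_moves", "kwargs": {
  "deltas": [
    [-0.05, 0, 0, 0, 0, 0, 0.5],
    [0, 0, 0, 0, 0, 0, 0.5]
  ]
}}

```text
time: 13.8
tool_pos: [520.4, -77.8, 68.7]
tcp_rot: [-180.0, -0.0, 106.1]
ft_force: [-0.1, 1.0, -2.6]
finger_gap: 60.8
grip_force: 44.3
```

Call:
{"fn": "apply_moves", "kwargs": {
  "deltas": [
    [-0.04, 0, 0, 0, 0, 0, 0.5],
    [0, 0, 0, 0, 0, 0, 0.5]
  ]
}}

```text
time: 14.05
tool_pos: [520.8, -78.8, 68.8]
tcp_rot: [180.0, -0.0, 106.1]
ft_force: [0.6, 2.5, -1.8]
finger_gap: 60.9
grip_force: 44.4
```

```bash
python3 -c "
from h import *
st()"
```

```text
t 14.05 tray x',y',z 0.18 -30.59 68.76 rot [ 1.8000e+02 -2.0000e-02  1.0612e+02] F x',y',z 1.3 2.2 -1.8 grip 44.4 gap 60.9
```

Call:
{"fn": "apply_moves", "kwargs": {
  "deltas": [
    [-0.03, 0, 0, 0, 0, 0, 0.5],
    [0, 0, 0, 0, 0, 0, 0.5]
  ]
}}

```text
time: 14.3
tool_pos: [521.0, -79.9, 68.7]
tcp_rot: [-180.0, -0.0, 106.1]
ft_force: [-1.1, 2.2, -1.5]
finger_gap: 61.1
grip_force: 44.3
```

Call:
{"fn": "apply_moves", "kwargs": {
  "deltas": [
    [-0.03, 0, 0, 0, 0, 0, 0.5],
    [0, 0, 0, 0, 0, 0, 0.5]
  ]
}}

```text
time: 14.55
tool_pos: [521.3, -80.8, 68.8]
tcp_rot: [180.0, -0.0, 106.1]
ft_force: [0.4, 2.0, -3.1]
finger_gap: 60.9
grip_force: 44.3
```

Call:
{"fn": "apply_moves", "kwargs": {
  "deltas": [
    [-0.03, 0, 0, 0, 0, 0, 0.5],
    [0, 0, 0, 0, 0, 0, 0.5]
  ]
}}

```text
time: 14.8
tool_pos: [521.4, -80.9, 68.8]
tcp_rot: [180.0, -0.1, 106.1]
ft_force: [-0.9, 6.8, -0.1]
finger_gap: 60.9
grip_force: 44.5
```

```bash
python3 -c "
from h import *
st()"
```

```text
t 14.8 tray x',y',z 0.26 -32.76 68.79 rot [ 1.8000e+02 -7.0000e-02  1.0612e+02] F x',y',z 1.0 6.7 -0.1 grip 44.5 gap 60.9
```

Call:
{"fn": "apply_moves", "kwargs": {
  "deltas": [
    [0.03, 0, 0.03, 0, 0, 0, 0.5],
    [0, 0, 0.03, 0, 0, 0, 0.5],
    [0, 0, 0.02, 0, 0, 0, 0.5],
    [0, 0, 0, 0, 0, 0, 0.5]
  ]
}}

```text
time: 15.3
tool_pos: [521.2, -80.9, 66.2]
tcp_rot: [-180.0, 0.0, 106.1]
ft_force: [-0.2, 1.5, -2.1]
finger_gap: 60.8
grip_force: 44.4
```

Call:
{"fn": "apply_moves", "kwargs": {
  "deltas": [
    [0, 0, 0.02, 0, 0, 0, 0.5],
    [0, 0, 0, 0, 0, 0, 0.5]
  ]
}}

```text
time: 15.55
tool_pos: [521.2, -80.9, 66.1]
tcp_rot: [-180.0, 0.0, 106.1]
ft_force: [-3.1, 2.9, 3.3]
finger_gap: 61.2
grip_force: 44.8
```

```bash
python3 -c "
from h import *
st()"
```

```text
t 15.55 tray x',y',z 0.07 -32.67 66.14 rot [-1.7999e+02  1.0000e-02  1.0611e+02] F x',y',z -2.1 3.7 3.3 grip 44.8 gap 61.2
```

Call:
{"fn": "apply_moves", "kwargs": {
  "deltas": [
    [0, 0, 0, 0, 0, 0, 0.72],
    [0, 0, 0, 0, 0, 0, 0.8],
    [0, 0, 0, 0, 0, 0, 1],
    [0, 0, 0, 0, 0, 0, 1],
    [0, 0, -0.3, 0, 0, 0, 1],
    [0, 0, -0.8, 0, 0, 0, 1],
    [0, 0, -0.9, 0, 0, 0, 1],
    [0, 0, -0.9, 0, 0, 0, 1]
  ]
}}

```text
time: 16.55
tool_pos: [521.4, -80.8, 154.3]
tcp_rot: [180.0, 0.0, 106.1]
ft_force: [-0.1, 0.2, -0.2]
finger_gap: 85.3
grip_force: 0.0
```

Run:
```python
from h import *
st(); c=cam('wrist',load('w1')[1]); q=lambda p:150+(np.array(p)+.5)/3.6-.5
def ang(p,z):
    P=ray(c,q(p),z); d=P[1]-P[0]; return np.degrees(np.arctan2(d[1],d[0])).round(1),np.linalg.norm(d).round(1)
for p in ([(82,97),(277,150)],[(95,325),(222,360)],[(82,97),(42,300)],[(277,150),(222,360)]): print('thick',ang(p,100))
for p in ([(574,268),(753,256)],[(574,365),(700,357)],[(574,268),(574,365)]): print('slab',ang(p,90))
plan([(500,-130,230,100,0),(435,-350.3,215,82,0)],1)
```

```text
t 16.55 tray x',y',z 0.22 -32.65 154.3 rot [1.7997e+02 2.0000e-02 1.0611e+02] F x',y',z -0.0 0.3 -0.2 grip 0.0 gap 85.3
thick (np.float64(-7.8), np.float64(56.5))
thick (np.float64(-7.6), np.float64(39.6))
thick (np.float64(-99.0), np.float64(65.4))
thick (np.float64(-98.4), np.float64(68.4))
slab (np.float64(10.8), np.float64(55.9))
slab (np.float64(10.0), np.float64(40.4))
slab (np.float64(-78.4), np.float64(33.1))
[[-0.34, -0.28, -0.63, 0, 0, 0.33, 1], [-0.35, -0.28, -0.63, 0, 0, 0.33, 1], [-0.36, -0.27, -0.63, 0, 0, 0.34, 1], [-0.37, -0.25, -0.63, 0.01, 0, 0.33, 1], [-0.76, -0.38, 0.06, 0, 0, 0.44, 1], [-0.77, -0.35, 0.05, 0, 0, 0.44, 1], [-0.79, -0.32, 0.06, 0, 0, 0.44, 1], [-0.8, -0.3, 0.05, 0, 0, 0.44, 1]]
[[-0.81, -0.27, 0.06, 0, 0, 0.43, 1], [-0.82, -0.24, 0.05, 0, 0, 0.44, 1], [-0.82, -0.21, 0.06, 0, 0, 0.43, 1], [-0.83, -0.18, 0.05, 0, 0, 0.44, 1], [-0.84, -0.16, 0.06, 0, 0, 0.43, 1]]
13 rows [ 435.  -350.4  215. ]
```

Call:
{"fn": "apply_moves", "kwargs": {
  "deltas": [
    [-0.34, -0.28, -0.63, 0, 0, 0.33, 1],
    [-0.35, -0.28, -0.63, 0, 0, 0.33, 1],
    [-0.36, -0.27, -0.63, 0, 0, 0.34, 1],
    [-0.37, -0.25, -0.63, 0, 0, 0.33, 1],
    [-0.76, -0.38, 0.06, 0, 0, 0.44, 1],
    [-0.77, -0.35, 0.05, 0, 0, 0.44, 1],
    [-0.79, -0.32, 0.06, 0, 0, 0.44, 1],
    [-0.8, -0.3, 0.05, 0, 0, 0.44, 1]
  ]
}}

```text
time: 17.55
tool_pos: [470.4, -229.2, 222.2]
tcp_rot: [-180.0, -0.0, 91.8]
ft_force: [0.5, -0.7, -0.2]
finger_gap: 85.2
grip_force: 0.0
```

Call:
{"fn": "apply_moves", "kwargs": {
  "deltas": [
    [-0.81, -0.27, 0.06, 0, 0, 0.43, 1],
    [-0.82, -0.24, 0.05, 0, 0, 0.44, 1],
    [-0.82, -0.21, 0.06, 0, 0, 0.43, 1],
    [-0.83, -0.18, 0.05, 0, 0, 0.44, 1],
    [-0.84, -0.16, 0.06, 0, 0, 0.43, 1],
    [0, 0, 0, 0, 0, 0, 1],
    [0, 0, 0, 0, 0, 0, 1]
  ]
}}

```text
time: 18.42
tool_pos: [434.7, -350.2, 213.5]
tcp_rot: [-180.0, -0.0, 82.0]
ft_force: [0.3, 0.1, -0.8]
finger_gap: 85.4
grip_force: 0.0
```

Run:
```python
from h import *
s=st(); print(s['tool_pos']); plan([(435,-350.3,110,82,4),(435,-350.3,62,82,4)],1)
```

```text
t 18.43 tray x',y',z -157.73 -267.47 213.53 rot [-1.7999e+02 -3.0000e-02  8.1980e+01] F x',y',z 0.3 -0.0 -0.8 grip 0.0 gap 85.4
[ 434.72584185 -350.21964633  213.53451267]
[[0, 0, 0.86, 0, 0, 0, 1], [0, 0, 0.86, 0, 0, 0, 1], [0, 0, 0.87, 0, 0, 0, 1], [0, 0.01, 0.86, 0, -0.01, -0.01, 1], [0, 0, 0.4, 0, 0, 0, 1], [0, 0, 0.4, 0, 0, 0, 1], [0, 0, 0.4, 0, 0, 0, 1], [0, 0, 0.4, 0, 0, 0, 1]]
8 rows [ 435.  -350.2   62. ]
```

Call:
{"fn": "apply_moves", "kwargs": {
  "deltas": [
    [0, 0, 0.86, 0, 0, 0, 1],
    [0, 0, 0.86, 0, 0, 0, 1],
    [0, 0, 0.87, 0, 0, 0, 1],
    [0, 0, 0.86, 0, 0, 0, 1],
    [0, 0, 0.4, 0, 0, 0, 1],
    [0, 0, 0.4, 0, 0, 0, 1],
    [0, 0, 0.4, 0, 0, 0, 1],
    [0, 0, 0.4, 0, 0, 0, 1]
  ]
}}

```text
time: 19.42
tool_pos: [435.3, -350.6, 61.7]
tcp_rot: [180.0, 0.0, 82.0]
ft_force: [-0.8, -0.8, -0.0]
finger_gap: 85.2
grip_force: 0.0
```

Call:
{"fn": "apply_moves", "kwargs": {
  "deltas": [
    [0, 0, 0, 0, 0, 0, 1],
    [0, 0, 0, 0, 0, 0, 0.8],
    [0, 0, 0, 0, 0, 0, 0.74],
    [0, 0, 0, 0, 0, 0, 0.7],
    [0, 0, 0, 0, 0, 0, 0.6],
    [0, 0, 0, 0, 0, 0, 0.5],
    [0, 0, 0, 0, 0, 0, 0.5]
  ]
}}

```text
time: 20.3
tool_pos: [435.1, -350.7, 62.7]
tcp_rot: [180.0, 0.0, 82.0]
ft_force: [-2.7, 1.3, 5.6]
finger_gap: 59.6
grip_force: 44.2
```

Run:
```python
from h import *
s=st(); print(s['tool_pos'])
```

```text
t 20.3 tray x',y',z -157.52 -268.08 62.67 rot [1.7997e+02 4.0000e-02 8.2000e+01] F x',y',z -2.2 2.0 5.6 grip 44.2 gap 59.6
[ 435.09913356 -350.74880368   62.67121938]
```

Run:
```python
from h import *
plan([(435,-350.5,215,82,0),(470,-200,225,94,6),(*T(0,44),225,106.1,8),(*T(0,44),125,106.1,5),(*T(0,44),74,106.1,4)],0.5,start=(435.1,-350.7,61.7,82))
```

```text
[[0, 0, -0.85, 0, 0, 0, 0.5], [0, 0, -0.85, 0, 0, 0, 0.5], [0, 0, -0.85, 0, 0, 0, 0.5], [0, 0, -0.85, 0, 0, 0, 0.5], [0, 0, -0.86, 0, 0, 0, 0.5], [0.01, 0, -0.85, 0, 0, 0, 0.5], [0.85, 0.08, -0.06, 0, 0, -0.44, 0.5], [0.85, 0.1, -0.05, 0, 0, -0.44, 0.5]]
[[0.85, 0.14, -0.06, 0, 0, -0.43, 0.5], [0.84, 0.16, -0.05, 0, 0, -0.44, 0.5], [0.84, 0.19, -0.06, 0, 0, -0.43, 0.5], [0.83, 0.23, -0.05, 0, 0, -0.44, 0.5], [0.79, 0.18, 0, 0, 0, -0.33, 0.5], [0.79, 0.2, 0, 0, 0, -0.33, 0.5], [0.78, 0.22, 0, 0, 0, -0.33, 0.5], [0.78, 0.24, 0, 0, 0, -0.33, 0.5]]
[[0.77, 0.26, 0, 0, 0, -0.33, 0.5], [0.76, 0.29, 0, 0, 0, -0.33, 0.5], [0.75, 0.3, 0, 0, 0, -0.33, 0.5], [0.75, 0.33, 0, 0, 0, -0.33, 0.5], [0, 0, 0.67, 0, 0, 0, 0.5], [0, 0, 0.67, 0, 0, 0, 0.5], [0, 0, 0.66, 0, 0, 0, 0.5], [0, 0, 0.67, 0, 0, 0, 0.5]]
[[0, 0, 0.66, 0, 0, 0, 0.5], [0, 0, 0.43, 0, 0, 0, 0.5], [0, 0, 0.42, 0, 0, 0, 0.5], [0, 0, 0.43, 0, 0, 0, 0.5], [0, 0, 0.42, 0, 0, 0, 0.5]]
29 rows [500.   -7.1  74. ]
```

Call:
{"fn": "apply_moves", "kwargs": {
  "deltas": [
    [0, 0, -0.2, 0, 0, 0, 0.5],
    [0, 0, -0.5, 0, 0, 0, 0.5],
    [0, 0, -0.85, 0, 0, 0, 0.5],
    [0, 0, -0.85, 0, 0, 0, 0.5],
    [0, 0, -0.9, 0, 0, 0, 0.5],
    [0, 0, -0.9, 0, 0, 0, 0.5],
    [0, 0, -0.9, 0, 0, 0, 0.5]
  ]
}}

```text
time: 21.18
tool_pos: [434.8, -350.1, 216.3]
tcp_rot: [180.0, -0.0, 82.0]
ft_force: [-0.4, -0.9, -5.4]
finger_gap: 59.7
grip_force: 44.7
```

Lifted; the weight reads about 5 N. Carrying it to the tray.

Call:
{"fn": "apply_moves", "kwargs": {
  "deltas": [
    [0.85, 0.08, -0.06, 0, 0, -0.44, 0.5],
    [0.85, 0.1, -0.05, 0, 0, -0.44, 0.5],
    [0.85, 0.14, -0.06, 0, 0, -0.43, 0.5],
    [0.84, 0.16, -0.05, 0, 0, -0.44, 0.5],
    [0.84, 0.19, -0.06, 0, 0, -0.43, 0.5],
    [0.83, 0.23, -0.05, 0, 0, -0.44, 0.5],
    [0.79, 0.18, 0, 0, 0, -0.33, 0.5],
    [0.79, 0.2, 0, 0, 0, -0.33, 0.5]
  ]
}}

```text
time: 22.18
tool_pos: [477.2, -150.7, 225.4]
tcp_rot: [180.0, -0.0, 97.1]
ft_force: [0.2, 0.5, -6.0]
finger_gap: 59.8
grip_force: 45.0
```

Call:
{"fn": "apply_moves", "kwargs": {
  "deltas": [
    [0.78, 0.22, 0, 0, 0, -0.33, 0.5],
    [0.78, 0.24, 0, 0, 0, -0.33, 0.5],
    [0.77, 0.26, 0, 0, 0, -0.33, 0.5],
    [0.76, 0.29, 0, 0, 0, -0.33, 0.5],
    [0.75, 0.3, 0, 0, 0, -0.33, 0.5],
    [0.75, 0.33, 0, 0, 0, -0.33, 0.5],
    [0, 0, 0, 0, 0, 0, 0.5],
    [0, 0, 0, 0, 0, 0, 0.5]
  ]
}}

```text
time: 23.18
tool_pos: [499.6, -7.2, 225.1]
tcp_rot: [-180.0, 0.0, 106.1]
ft_force: [-0.3, -0.8, -5.3]
finger_gap: 59.5
grip_force: 44.9
```

Run:
```python
from h import *
im,s=shot('wrist','w5'); st()
cv2.imwrite('pics/w5.png',cv2.resize(im[130:384,100:420],(800,600)))
plan([(*T(0,44),125,106.1,5),(*T(0,44),74,106.1,4)],0.5)
```

```text
t 23.23 tray x',y',z -0.34 43.81 225.01 rot [-1.8000e+02  2.0000e-02  1.0608e+02] F x',y',z 0.1 -0.4 -5.4 grip 44.9 gap 59.3
[[0, 0, 0.67, 0, 0, 0, 0.5], [0, 0, 0.67, 0, 0, 0, 0.5], [0, 0, 0.66, 0, 0, 0, 0.5], [0, 0.01, 0.67, 0, 0, 0, 0.5], [0.01, 0, 0.66, 0, 0, 0, 0.5], [0, 0, 0.43, 0, 0, 0, 0.5], [0, 0, 0.42, 0, 0, 0, 0.5], [0, 0, 0.43, 0, 0, 0, 0.5]]
[[0, 0, 0.42, 0, 0, 0, 0.5]]
9 rows [499.8  -7.2  74.1]
```

View pics/w5.png

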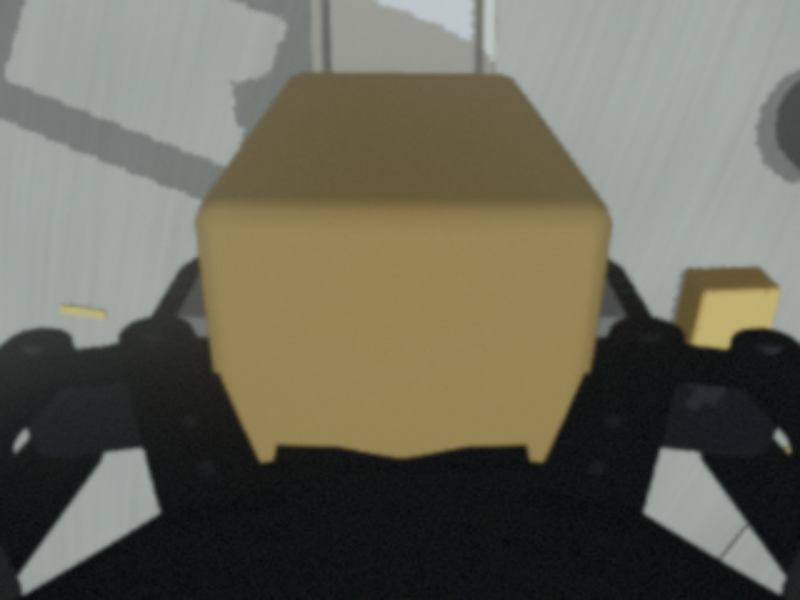

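The block is held square to the jaws, with its far top edge at crop row 205.

Call:
{"fn": "apply_moves", "kwargs": {
  "deltas": [
    [0, 0, 0.67, 0, 0, 0, 0.5],
    [0, 0, 0.67, 0, 0, 0, 0.5],
    [0, 0, 0.66, 0, 0, 0, 0.5],
    [0, 0.01, 0.67, 0, 0, 0, 0.5],
    [0, 0, 0.66, 0, 0, 0, 0.5],
    [0, 0, 0.43, 0, 0, 0, 0.5],
    [0, 0, 0.42, 0, 0, 0, 0.5],
    [0, 0, 0.43, 0, 0, 0, 0.5]
  ]
}}

```text
time: 24.22
tool_pos: [500.4, -7.2, 86.2]
tcp_rot: [180.0, 0.0, 106.1]
ft_force: [0.3, -0.8, -5.6]
finger_gap: 59.8
grip_force: 45.0
```

Call:
{"fn": "apply_moves", "kwargs": {
  "deltas": [
    [0, 0, 0.45, 0, 0, 0, 0.5],
    [0, 0, 0.06, 0, 0, 0, 0.5],
    [0, 0, 0, 0, 0, 0, 0.5],
    [0, 0, 0, 0, 0, 0, 0.5]
  ]
}}

```text
time: 24.72
tool_pos: [500.6, -7.0, 71.8]
tcp_rot: [179.9, 0.0, 106.1]
ft_force: [-0.8, -0.4, -5.1]
finger_gap: 59.7
grip_force: 44.9
```

Run:
```python
from h import *
im,s=load('w5'); c=cam('wrist',s); Rt=Ro.from_euler('xyz',s['tcp_rot'],degrees=True)
P=ray(c,[(100+(405.5)/2.5-.5,130+205.5/2.362-.5)],s['tool_pos'][2]+37.3)
print(Rt.inv().apply(P-s['tool_pos']).round(1)); st()
```

```text
[[ 35.2   1.3 -37.3]]
t 24.73 tray x',y',z 0.73 44.07 71.83 rot [1.7994e+02 2.0000e-02 1.0612e+02] F x',y',z -0.9 -0.1 -5.1 grip 44.9 gap 59.7
```

Call:
{"fn": "apply_moves", "kwargs": {
  "deltas": [
    [-0.12, 0, 0.02, 0, 0, 0, 0.5],
    [-0.12, 0, 0, 0, 0, 0, 0.5],
    [-0.08, 0, 0, 0, 0, 0, 0.5],
    [0, 0, 0, 0, 0, 0, 0.5]
  ]
}}

```text
time: 25.22
tool_pos: [502.8, -16.4, 70.6]
tcp_rot: [180.0, 0.0, 106.1]
ft_force: [-0.1, -0.8, -5.2]
finger_gap: 59.4
grip_force: 45.0
```

Call:
{"fn": "apply_moves", "kwargs": {
  "deltas": [
    [-0.03, 0, 0, 0, 0, 0, 0.5],
    [0, 0, 0, 0, 0, 0, 0.5]
  ]
}}

```text
time: 25.48
tool_pos: [502.9, -17.0, 70.5]
tcp_rot: [-180.0, -0.0, 106.1]
ft_force: [-0.7, 0.1, -5.2]
finger_gap: 59.6
grip_force: 45.0
```

Call:
{"fn": "apply_moves", "kwargs": {
  "deltas": [
    [-0.03, 0, 0, 0, 0, 0, 0.5],
    [0, 0, 0, 0, 0, 0, 0.5]
  ]
}}

```text
time: 25.72
tool_pos: [503.2, -17.9, 70.5]
tcp_rot: [-180.0, -0.0, 106.1]
ft_force: [-0.7, 0.1, -4.8]
finger_gap: 59.5
grip_force: 45.0
```

```bash
python3 -c "
from h import *
st()"
```

```text
t 25.73 tray x',y',z 0.2 32.87 70.55 rot [-1.8000e+02 -1.0000e-02  1.0611e+02] F x',y',z -0.6 0.3 -4.8 grip 45.0 gap 59.5
```

Call:
{"fn": "apply_moves", "kwargs": {
  "deltas": [
    [-0.03, 0, 0, 0, 0, 0, 0.5],
    [0, 0, 0, 0, 0, 0, 0.5]
  ]
}}

```text
time: 25.98
tool_pos: [503.2, -18.1, 70.6]
tcp_rot: [-180.0, -0.1, 106.1]
ft_force: [-1.4, 4.2, -3.9]
finger_gap: 59.7
grip_force: 45.3
```

Call:
{"fn": "apply_moves", "kwargs": {
  "deltas": [
    [-0.03, 0, 0, 0, 0, 0, 0.5],
    [0, 0, 0, 0, 0, 0, 0.5]
  ]
}}

```text
time: 26.22
tool_pos: [503.2, -18.2, 70.6]
tcp_rot: [-180.0, -0.2, 106.1]
ft_force: [-4.1, 8.9, -1.4]
finger_gap: 59.9
grip_force: 45.6
```

```bash
python3 -c "
from h import *
st()"
```

```text
t 26.23 tray x',y',z 0.16 32.54 70.6 rot [-1.7998e+02 -1.5000e-01  1.0613e+02] F x',y',z -1.5 9.6 -1.4 grip 45.6 gap 59.9
```

Call:
{"fn": "apply_moves", "kwargs": {
  "deltas": [
    [0.05, 0, 0, 0, 0, 0, 0.5],
    [0, 0, 0.03, 0, 0, 0, 0.5],
    [0, 0, 0.03, 0, 0, 0, 0.5],
    [0, 0, 0, 0, 0, 0, 0.5]
  ]
}}

```text
time: 26.72
tool_pos: [503.3, -18.1, 68.7]
tcp_rot: [180.0, -0.0, 106.1]
ft_force: [-0.3, 3.2, -4.1]
finger_gap: 59.7
grip_force: 45.3
```

Call:
{"fn": "apply_moves", "kwargs": {
  "deltas": [
    [0, 0, 0.02, 0, 0, 0, 0.5],
    [0, 0, 0, 0, 0, 0, 0.5]
  ]
}}

```text
time: 26.98
tool_pos: [503.3, -18.0, 68.7]
tcp_rot: [-180.0, -0.0, 106.1]
ft_force: [-3.1, 5.2, 1.4]
finger_gap: 59.7
grip_force: 45.8
```

```bash
python3 -c "
from h import *
st()"
```

```text
t 26.98 tray x',y',z 0.27 32.66 68.68 rot [-1.8000e+02 -2.0000e-02  1.0611e+02] F x',y',z -1.6 5.8 1.4 grip 45.8 gap 59.7
```

Call:
{"fn": "apply_moves", "kwargs": {
  "deltas": [
    [0, 0, 0, 0, 0, 0, 0.72],
    [0, 0, 0, 0, 0, 0, 0.8],
    [0, 0, 0, 0, 0, 0, 1],
    [0, 0, 0, 0, 0, 0, 1],
    [0, 0, -0.3, 0, 0, 0, 1],
    [0, 0, -0.8, 0, 0, 0, 1],
    [0, 0, -0.9, 0, 0, 0, 1],
    [0, 0, -0.9, 0, 0, 0, 1]
  ]
}}

```text
time: 27.98
tool_pos: [503.3, -18.2, 156.7]
tcp_rot: [180.0, 0.0, 106.1]
ft_force: [0.1, -0.4, -0.4]
finger_gap: 85.4
grip_force: 0.0
```

```bash
python3 -c "
from h import *
st(); plan([(530,-130,210,103,5),(589.9,-359.4,200,100.5,9)],1)"
```

```text
t 27.98 tray x',y',z 0.26 32.48 156.69 rot [1.7998e+02 1.0000e-02 1.0611e+02] F x',y',z 0.0 -0.4 -0.4 grip 0.0 gap 85.4
[[-0.77, -0.04, -0.36, 0, 0, 0.14, 1], [-0.76, -0.03, -0.35, 0, 0, 0.13, 1], [-0.77, -0.02, -0.36, 0, 0, 0.14, 1], [-0.76, -0.01, -0.35, 0, 0, 0.13, 1], [-0.77, 0, -0.36, 0.01, 0, 0.14, 1], [-0.88, 0.03, 0.04, 0, 0, 0.06, 1], [-0.88, 0.03, 0.04, 0, 0, 0.06, 1], [-0.88, 0.03, 0.04, 0, 0, 0.06, 1]]
[[-0.88, 0.04, 0.04, 0, 0, 0.06, 1], [-0.87, 0.04, 0.04, 0, 0, 0.06, 1], [-0.88, 0.05, 0.03, 0, 0, 0.06, 1], [-0.87, 0.05, 0.04, 0, 0, 0.06, 1], [-0.88, 0.05, 0.03, 0, 0, 0.06, 1], [-0.87, 0.06, 0.04, 0, 0, 0.06, 1]]
14 rows [ 589.9 -359.3  200. ]
```

Call:
{"fn": "apply_moves", "kwargs": {
  "deltas": [
    [-0.77, -0.04, -0.36, 0, 0, 0.14, 1],
    [-0.76, -0.03, -0.35, 0, 0, 0.13, 1],
    [-0.77, -0.02, -0.36, 0, 0, 0.14, 1],
    [-0.76, -0.01, -0.35, 0, 0, 0.13, 1],
    [-0.77, 0, -0.36, 0, 0, 0.14, 1],
    [-0.88, 0.03, 0.04, 0, 0, 0.06, 1],
    [-0.88, 0.03, 0.04, 0, 0, 0.06, 1],
    [-0.88, 0.03, 0.04, 0, 0, 0.06, 1]
  ]
}}

```text
time: 28.98
tool_pos: [550.2, -207.6, 205.8]
tcp_rot: [180.0, 0.0, 102.2]
ft_force: [0.9, -0.1, -0.4]
finger_gap: 85.5
grip_force: 0.0
```

Call:
{"fn": "apply_moves", "kwargs": {
  "deltas": [
    [-0.88, 0.04, 0.04, 0, 0, 0.06, 1],
    [-0.87, 0.04, 0.04, 0, 0, 0.06, 1],
    [-0.88, 0.05, 0.03, 0, 0, 0.06, 1],
    [-0.87, 0.05, 0.04, 0, 0, 0.06, 1],
    [-0.88, 0.05, 0.03, 0, 0, 0.06, 1],
    [-0.87, 0.06, 0.04, 0, 0, 0.06, 1],
    [0, 0, 0, 0, 0, 0, 1],
    [0, 0, 0, 0, 0, 0, 1]
  ]
}}

```text
time: 29.98
tool_pos: [589.7, -358.9, 198.6]
tcp_rot: [-180.0, -0.0, 100.5]
ft_force: [-0.2, -0.1, -0.8]
finger_gap: 85.1
grip_force: 0.0
```

```bash
python3 -c "
from h import *
print(st()['tool_pos']); plan([(589.9,-359.4,105,100.5,4),(589.9,-359.4,60,100.5,4)],1)"
```

```text
t 29.98 tray x',y',z -11.2 -318.8 198.57 rot [-1.8000e+02 -2.0000e-02  1.0052e+02] F x',y',z -0.3 -0.1 -0.8 grip 0.0 gap 85.1
[ 589.7484062  -358.90116748  198.57157074]
[[0, 0, 0.78, 0, 0, 0, 1], [-0.01, 0, 0.78, 0, 0, 0, 1], [0, 0, 0.78, 0, 0, 0, 1], [-0.01, 0, 0.78, 0, -0.01, 0, 1], [0, 0, 0.37, 0, 0, 0, 1], [0, 0, 0.38, 0, 0, 0, 1], [0, 0, 0.37, 0, 0, 0, 1], [0, 0, 0.38, 0, 0, 0, 1]]
8 rows [ 589.8 -359.5   60. ]
```

Call:
{"fn": "apply_moves", "kwargs": {
  "deltas": [
    [0, 0, 0.78, 0, 0, 0, 1],
    [0, 0, 0.78, 0, 0, 0, 1],
    [0, 0, 0.78, 0, 0, 0, 1],
    [0, 0, 0.78, 0, 0, 0, 1],
    [0, 0, 0.37, 0, 0, 0, 1],
    [0, 0, 0.38, 0, 0, 0, 1],
    [0, 0, 0.37, 0, 0, 0, 1],
    [0, 0, 0.38, 0, 0, 0, 1]
  ]
}}

```text
time: 30.98
tool_pos: [590.2, -359.5, 59.8]
tcp_rot: [180.0, 0.0, 100.5]
ft_force: [-0.8, 0.0, -0.4]
finger_gap: 85.4
grip_force: 0.0
```

Call:
{"fn": "apply_moves", "kwargs": {
  "deltas": [
    [0, 0, 0, 0, 0, 0, 1],
    [0, 0, 0, 0, 0, 0, 0.8],
    [0, 0, 0, 0, 0, 0, 0.74],
    [0, 0, 0, 0, 0, 0, 0.7],
    [0, 0, 0, 0, 0, 0, 0.6],
    [0, 0, 0, 0, 0, 0, 0.5],
    [0, 0, 0, 0, 0, 0, 0.5]
  ]
}}

```text
time: 31.85
tool_pos: [590.3, -359.7, 60.7]
tcp_rot: [179.9, 0.1, 100.5]
ft_force: [0.5, -0.3, 5.7]
finger_gap: 59.3
grip_force: 44.1
```

Call:
{"fn": "apply_moves", "kwargs": {
  "deltas": [
    [0, 0, -0.2, 0, 0, 0, 0.5],
    [0, 0, -0.5, 0, 0, 0, 0.5],
    [0, 0, -0.85, 0, 0, 0, 0.5],
    [0, 0, -0.85, 0, 0, 0, 0.5],
    [0, 0, -0.9, 0, 0, 0, 0.5],
    [0, 0, -0.9, 0, 0, 0, 0.5],
    [0, 0, -0.9, 0, 0, 0, 0.5],
    [0, 0, -0.4, 0, 0, 0, 0.5]
  ]
}}

```text
time: 32.85
tool_pos: [590.5, -359.8, 227.7]
tcp_rot: [179.9, 0.1, 100.5]
ft_force: [0.5, -0.2, -1.4]
finger_gap: 59.6
grip_force: 43.5
```

```bash
python3 -c "
from h import *
im,s=shot('wrist','w6'); print(st()['tool_pos']); plan([(550,-180,230,103,7),(*T(0,91),230,106.1,10)],0.5)"
```

```text
t 32.9 tray x',y',z -10.61 -320.07 228.59 rot [179.83   0.18 100.52] F x',y',z -0.2 -0.6 -0.2 grip 43.5 gap 59.7
[ 590.66285828 -359.95487513  228.59146672]
[[0.88, -0.03, -0.01, 0.01, 0.01, -0.08, 0.5], [0.88, -0.03, -0.01, 0, 0, -0.08, 0.5], [0.88, -0.02, -0.01, 0.01, 0.01, -0.08, 0.5], [0.88, -0.02, -0.01, 0, 0, -0.08, 0.5], [0.88, -0.01, -0.01, 0.01, 0.01, -0.07, 0.5], [0.87, -0.01, 0, 0, 0, -0.08, 0.5], [0.88, 0, -0.01, 0.01, 0.01, -0.07, 0.5], [0.75, -0.04, 0, 0, 0, -0.07, 0.5]]
[[0.76, -0.04, 0, 0, 0, -0.07, 0.5], [0.76, -0.03, 0, 0, 0, -0.07, 0.5], [0.75, -0.03, 0, 0, 0, -0.07, 0.5], [0.76, -0.03, 0, 0, 0, -0.07, 0.5], [0.76, -0.02, 0, 0, 0, -0.07, 0.5], [0.75, -0.02, 0, 0, 0, -0.06, 0.5], [0.76, -0.01, 0, 0, 0, -0.07, 0.5], [0.75, -0.01, 0, 0, 0, -0.06, 0.5]]
[[0.76, 0, 0, 0, 0, -0.07, 0.5]]
17 rows [486.9  38.  230.1]
```

Call:
{"fn": "apply_moves", "kwargs": {
  "deltas": [
    [0.88, -0.03, -0.01, 0, 0, -0.08, 0.5],
    [0.88, -0.03, -0.01, 0, 0, -0.08, 0.5],
    [0.88, -0.02, -0.01, 0, 0, -0.08, 0.5],
    [0.88, -0.02, -0.01, 0, 0, -0.08, 0.5],
    [0.88, -0.01, -0.01, 0, 0, -0.07, 0.5],
    [0.87, -0.01, 0, 0, 0, -0.08, 0.5],
    [0.88, 0, -0.01, 0, 0, -0.07, 0.5],
    [0.75, -0.04, 0, 0, 0, -0.07, 0.5]
  ]
}}

```text
time: 33.9
tool_pos: [542.2, -156.5, 225.6]
tcp_rot: [-179.9, -0.1, 103.3]
ft_force: [-0.3, 1.0, -2.0]
finger_gap: 59.5
grip_force: 43.9
```

Call:
{"fn": "apply_moves", "kwargs": {
  "deltas": [
    [0.76, -0.04, 0, 0, 0, -0.07, 0.5],
    [0.76, -0.03, 0, 0, 0, -0.07, 0.5],
    [0.75, -0.03, 0, 0, 0, -0.07, 0.5],
    [0.76, -0.03, 0, 0, 0, -0.07, 0.5],
    [0.76, -0.02, 0, 0, 0, -0.07, 0.5],
    [0.75, -0.02, 0, 0, 0, -0.06, 0.5],
    [0.76, -0.01, 0, 0, 0, -0.07, 0.5],
    [0.75, -0.01, 0, 0, 0, -0.06, 0.5]
  ]
}}

```text
time: 34.9
tool_pos: [491.7, 18.1, 226.6]
tcp_rot: [180.0, 0.0, 105.8]
ft_force: [0.2, 0.2, -2.2]
finger_gap: 60.0
grip_force: 43.9
```

Call:
{"fn": "apply_moves", "kwargs": {
  "deltas": [
    [0.76, 0, 0, 0, 0, -0.07, 0.5],
    [0, 0, 0, 0, 0, 0, 0.5],
    [0, 0, 0, 0, 0, 0, 0.5]
  ]
}}

```text
time: 35.28
tool_pos: [486.0, 38.7, 226.7]
tcp_rot: [180.0, 0.0, 106.1]
ft_force: [0.8, 0.4, -2.1]
finger_gap: 59.6
grip_force: 43.8
```

Run:
```python
from h import *
st(); im,s=load('w6'); c=cam('wrist',s); Rt=Ro.from_euler('xyz',s['tcp_rot'],degrees=True)
col=im[:,245:276].astype(float).mean(1); print([(r,*col[r].round().astype(int).tolist()) for r in range(170,350,5)])
for e in (17,18,19,20): 
    print(e-18, proj(c,s['tool_pos']+Rt.apply([[e,0,-29.3],[e,0,60.7]])).round(1).tolist())
```

```text
t 35.27 tray x',y',z -0.63 91.98 226.68 rot [1.7999e+02 3.0000e-02 1.0614e+02] F x',y',z 0.8 0.2 -2.1 grip 43.8 gap 59.6
[(170, 121, 124, 118), (175, 120, 123, 117), (180, 119, 123, 117), (185, 118, 122, 116), (190, 64, 93, 103), (195, 63, 92, 102), (200, 62, 92, 102), (205, 61, 91, 102), (210, 60, 91, 102), (215, 59, 90, 103), (220, 58, 90, 102), (225, 58, 90, 103), (230, 57, 91, 103), (235, 57, 91, 103), (240, 57, 91, 104), (245, 57, 91, 104), (250, 66, 105, 119), (255, 81, 126, 143), (260, 87, 134, 151), (265, 88, 136, 153), (270, 88, 136, 153), (275, 88, 136, 153), (280, 87, 136, 153), (285, 87, 136, 153), (290, 87, 135, 153), (295, 87, 135, 152), (300, 87, 135, 152), (305, 86, 135, 152), (310, 86, 134, 152), (315, 86, 134, 151), (320, 42, 61, 77), (325, 21, 20, 18), (330, 20, 19, 17), (335, 20, 19, 17), (340, 20, 19, 16), (345, 20, 18, 16)]
-1 [[258.2, 252.6], [259.1, 185.7]]
0 [[258.2, 250.3], [259.1, 184.3]]
1 [[258.2, 248.0], [259.1, 182.8]]
2 [[258.2, 245.7], [259.0, 181.3]]
```

Call:
{"fn": "apply_moves", "kwargs": {
  "deltas": [
    [0.03, 0.02, 0.85, 0, 0, 0, 0.5],
    [0, 0, 0.85, 0, 0, 0, 0.5],
    [0, 0, 0.85, 0, 0, 0, 0.5],
    [0, 0, 0.85, 0, 0, 0, 0.5],
    [0, 0, 0.6, 0, 0, 0, 0.5],
    [0, 0, 0.3, 0, 0, 0, 0.5],
    [0, 0, 0.2, 0, 0, 0, 0.5],
    [0, 0, 0.2, 0, 0, 0, 0.5]
  ]
}}

```text
time: 36.28
tool_pos: [487.0, 39.6, 86.1]
tcp_rot: [179.9, 0.0, 106.1]
ft_force: [0.3, 0.5, -1.9]
finger_gap: 59.3
grip_force: 43.8
```

Call:
{"fn": "apply_moves", "kwargs": {
  "deltas": [
    [0, 0, 0.2, 0, 0, 0, 0.5],
    [0, 0, 0.2, 0, 0, 0, 0.5],
    [0, 0, 0, 0, 0, 0, 0.5],
    [0, 0, 0, 0, 0, 0, 0.5]
  ]
}}

```text
time: 36.78
tool_pos: [486.4, 39.7, 73.7]
tcp_rot: [180.0, 0.0, 106.1]
ft_force: [-0.6, -0.2, -2.2]
finger_gap: 59.5
grip_force: 43.8
```

```bash
python3 -c "
from h import *
st()"
```

```text
t 36.77 tray x',y',z 0.07 92.83 73.72 rot [179.99   0.   106.11] F x',y',z -0.6 -0.0 -2.2 grip 43.8 gap 59.5
```

Call:
{"fn": "apply_moves", "kwargs": {
  "deltas": [
    [0, 0, 0.13, 0, 0, 0, 0.5],
    [-0.07, 0, 0, 0, 0, 0, 0.5],
    [-0.04, 0, 0, 0, 0, 0, 0.5],
    [0, 0, 0, 0, 0, 0, 0.5]
  ]
}}

```text
time: 37.28
tool_pos: [487.4, 36.4, 69.8]
tcp_rot: [180.0, 0.0, 106.1]
ft_force: [1.0, -0.3, -2.0]
finger_gap: 59.4
grip_force: 43.8
```

Call:
{"fn": "apply_moves", "kwargs": {
  "deltas": [
    [-0.03, 0, 0, 0, 0, 0, 0.5],
    [0, 0, 0, 0, 0, 0, 0.5]
  ]
}}

```text
time: 37.52
tool_pos: [487.5, 35.6, 69.7]
tcp_rot: [180.0, 0.0, 106.1]
ft_force: [-0.2, -0.7, -1.2]
finger_gap: 59.5
grip_force: 43.8
```

Call:
{"fn": "apply_moves", "kwargs": {
  "deltas": [
    [-0.03, 0, 0, 0, 0, 0, 0.5],
    [0, 0, 0, 0, 0, 0, 0.5]
  ]
}}

```text
time: 37.78
tool_pos: [487.7, 34.8, 69.6]
tcp_rot: [-180.0, -0.0, 106.1]
ft_force: [0.9, -0.1, -1.9]
finger_gap: 59.8
grip_force: 43.8
```

```bash
python3 -c "
from h import *
st()"
```

```text
t 37.77 tray x',y',z -0.05 87.72 69.65 rot [-180.     -0.    106.11] F x',y',z 0.8 -0.4 -1.9 grip 43.8 gap 59.8
```

Call:
{"fn": "apply_moves", "kwargs": {
  "deltas": [
    [-0.03, 0, 0, 0, 0, 0, 0.5],
    [0, 0, 0, 0, 0, 0, 0.5]
  ]
}}

```text
time: 38.02
tool_pos: [488.0, 33.9, 69.7]
tcp_rot: [-180.0, -0.0, 106.1]
ft_force: [0.5, -0.6, -1.1]
finger_gap: 59.2
grip_force: 43.8
```

Call:
{"fn": "apply_moves", "kwargs": {
  "deltas": [
    [-0.03, 0, 0, 0, 0, 0, 0.5],
    [0, 0, 0, 0, 0, 0, 0.5]
  ]
}}

```text
time: 38.28
tool_pos: [487.9, 33.6, 69.6]
tcp_rot: [-180.0, -0.1, 106.1]
ft_force: [-2.5, 4.5, 1.0]
finger_gap: 59.7
grip_force: 43.9
```

```bash
python3 -c "
from h import *
st()"
```

```text
t 38.27 tray x',y',z -0.17 86.53 69.65 rot [-1.7997e+02 -6.0000e-02  1.0611e+02] F x',y',z -1.1 5.1 1.0 grip 43.9 gap 59.7
```

Call:
{"fn": "apply_moves", "kwargs": {
  "deltas": [
    [-0.03, 0, 0, 0, 0, 0, 0.5],
    [0, 0, 0, 0, 0, 0, 0.5]
  ]
}}

```text
time: 38.52
tool_pos: [487.8, 33.4, 69.6]
tcp_rot: [-180.0, -0.1, 106.1]
ft_force: [-4.5, 8.2, 3.7]
finger_gap: 59.3
grip_force: 44.2
```

Call:
{"fn": "apply_moves", "kwargs": {
  "deltas": [
    [0.05, 0, 0, 0, 0, 0, 0.5],
    [0, 0, 0.04, 0, 0, 0, 0.5],
    [0, 0, 0.04, 0, 0, 0, 0.5],
    [0, 0, 0.02, 0, 0, 0, 0.5],
    [0, 0, 0, 0, 0, 0, 0.5]
  ]
}}

```text
time: 39.15
tool_pos: [488.1, 33.6, 66.6]
tcp_rot: [-180.0, 0.0, 106.1]
ft_force: [-0.5, 0.2, -1.4]
finger_gap: 59.7
grip_force: 43.8
```

Call:
{"fn": "apply_moves", "kwargs": {
  "deltas": [
    [0, 0, 0.02, 0, 0, 0, 0.5],
    [0, 0, 0, 0, 0, 0, 0.5]
  ]
}}

```text
time: 39.4
tool_pos: [488.1, 33.6, 66.6]
tcp_rot: [-180.0, 0.0, 106.1]
ft_force: [-2.6, 1.8, 5.2]
finger_gap: 59.7
grip_force: 44.5
```

```bash
python3 -c "
from h import *
st()"
```

```text
t 39.4 tray x',y',z 0.0 86.48 66.56 rot [-179.99    0.    106.11] F x',y',z -2.0 2.5 5.2 grip 44.5 gap 59.7
```

Call:
{"fn": "apply_moves", "kwargs": {
  "deltas": [
    [0, 0, 0, 0, 0, 0, 0.72],
    [0, 0, 0, 0, 0, 0, 0.8],
    [0, 0, 0, 0, 0, 0, 1],
    [0, 0, 0, 0, 0, 0, 1],
    [0, 0, -0.3, 0, 0, 0, 1],
    [0, 0, -0.8, 0, 0, 0, 1],
    [0, 0, -0.9, 0, 0, 0, 1],
    [0, 0, -0.9, 0, 0, 0, 1]
  ]
}}

```text
time: 40.4
tool_pos: [488.1, 33.7, 154.6]
tcp_rot: [180.0, 0.0, 106.1]
ft_force: [0.1, -0.1, -0.2]
finger_gap: 85.3
grip_force: 0.0
```

Call:
{"fn": "apply_moves", "kwargs": {
  "deltas": [
    [0, 0, -0.9, 0, 0, 0, 1],
    [0, 0, -0.9, 0, 0, 0, 1],
    [0, 0, -0.9, 0, 0, 0, 1],
    [0, 0, -0.5, 0, 0, 0, 1],
    [0, 0, 0, 0, 0, 0, 1],
    [0, 0, 0, 0, 0, 0, 1]
  ]
}}

```text
time: 41.15
tool_pos: [487.5, 33.7, 247.9]
tcp_rot: [-179.9, -0.0, 106.1]
ft_force: [0.6, -0.2, -0.5]
finger_gap: 85.5
grip_force: 0.0
```

Run:
```python
from h import *
im,s=shot('wrist','w7'); t,_=shot('scene','s7'); st()
M=np.zeros((600,800,3),np.uint8)
M[:,:400]=cv2.resize(im[130:370,180:340],(400,600),interpolation=cv2.INTER_CUBIC)
M[:,400:]=cv2.resize(t[135:285,205:305],(400,600),interpolation=cv2.INTER_CUBIC)
cv2.imwrite('pics/fin.png',M)
```

```text
t 41.25 tray x',y',z -0.71 86.78 247.6 rot [-1.7987e+02 -4.0000e-02  1.0611e+02] F x',y',z 0.2 -0.1 0.0 grip 0.0 gap 85.3
```

View pics/fin.png

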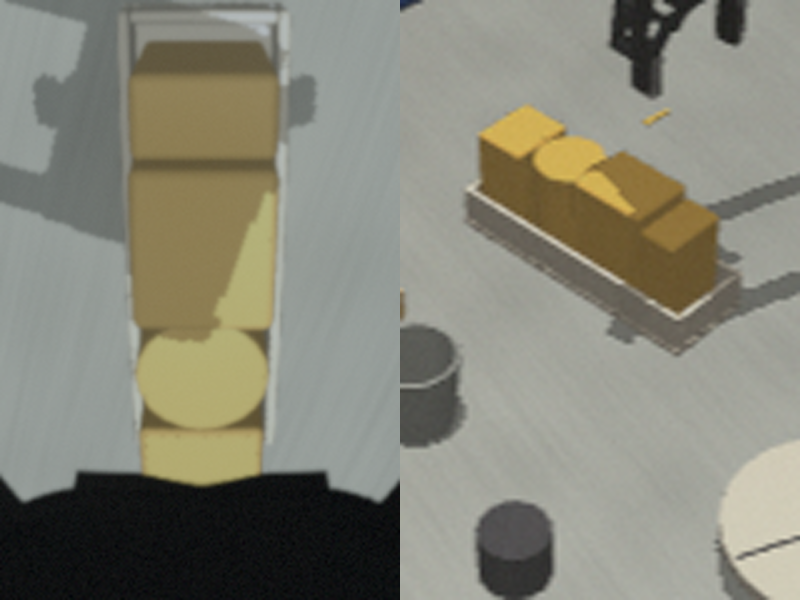

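The final picture shows all four cheeses upright in one tight row: packed block, round, thick and slab. The slack is at the tray's +y end (left panel rows 15–40), and the arm is clear.

```bash
python3 -c "
from bench import hand_in
print(hand_in())"
```

```text
the job is handed in; nothing more can be done
None
```

The job is handed in at about 41 s of the 67 s limit: the round cheese came off the turntable first, then the thick block and thin slab went in. All four cheeses stand upright in one tight row in the tray.

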